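Print a batch of cell plates on the bench screen printer

ROBOT

A 7-joint arm with a two-finger parallel gripper is mounted at the origin on the work surface. World frame = base frame: x ahead of the robot, y to its left, z up, the work surface at z = 0. Lengths are in m, angles in rad, forces in N, time in s.
With the tool pointing down it reaches from about 0.4 to 0.925 m from the base axis. Payload 4.1 kg.
Tool frame: the origin (TCP) lies midway between the tips of the shut fingers; the grasp point (between the pads) lies 19 mm behind it (r.pinch_z is the z of the grasp point in the tool frame, in m); z points along the fingers, y is the line along which they close (so a half turn about z gives the same grasp; the last joint's range is limited). The gripper opens to 85 mm and grips with 20 to 120 N. Pads are 22 mm wide; open, the fingers measure 114 mm over their backs; the gripper's body (76 mm by 85 mm) begins 54 mm behind the grasp point. The pads swing forward as they close: fully open they stand 13 mm farther back than shut.
Start: joints at [-1.277, 0.398, 0.045, 1.537, -0.019, 1.207, -0.051], TCP at [0.249, 0.601, 0.193] pointing down, gripper open.
Joint ranges: [-2.82, 2.82], [-0.49, 2.23], [-1.37, 1.46], [0, 2.46], [-1.36, 4.5], [0.23, 2], [-2.94, 2.94]. Speed limits (rad/s): [2.57, 2.57, 3.14, 3.14, 3.14, 3.14, 3.14].

INTERFACE

Orientations are given as a unit quaternion [w, x, y, z].
In Python, from rig import r, grab_frame, camera_params, workorder, finder gives the robot as it stands.
- The arm moves only by the shell command python3 -m inch 'ROWS' [FORCE]. ROWS is text: rows parted by semicolons, each of 7 numbers parted by spaces: the turn, a rotation vector about the tool's x, y, z in rad, then the shift along the tool's x, y, z in mm, then the gripper's target within -1 to 1 (fully open at 1, half-way at 0, shut at -1). In form: ax ay az dx dy dz fingers; .... A call has 1 to 12 rows; each row shifts and turns the commanded pose from where the row before left it, along the tool's axes as they then stand; what a row does not reach is not made up. A row lasts 1/10 s, in which the tool goes at most 50 mm and 8.59 degrees, less where a joint would pass 70% of its speed; a pose out of reach is approached as far as the arm can. A call is refused whole if a number of a shift passes 50 or a number of a turn 0.15, either way. A call with a gripper value outside its range is refused whole. The fingers move at their own pace and stop on an object; FORCE is the grip in N (left out, the last holds). Time passes only in rows, so rows that do not move let the fingers close. It gives the time, the measured TCP pose, the force, the opening and the grip force at its end, in the units of the state.
- r.get_obs(): the state, without advancing time (a new reading comes with each control period).
- grab_frame(name): name is "side" or "top" or "wrist"; returns (picture, depth): 480x640x3 uint8, red, green, blue; 480x640 float32, m along the optical axis (not along the pixel's ray), 0 where there is no reading.
- camera_params(name): a dict with "fx", "fy", "cx", "cy" (pixels), "rvec" (rotation vector, rad) and "tvec" (3), from world to camera coordinates, as OpenCV has them. Camera axes: x right, y down, z forward; pixel columns grow to the right and rows downward; lengths in m; the calibration is good to about 2 mm. A picture is of the moment at which its call begins: read the wrist's pose just before it. camera_params takes no time and is no camera call; for the wrist camera it gives the pose at the moment of the call.
- workorder.hand_in(): hands the job in; it is judged then, once.
Trained networks look in the newest picture that a camera, given by its name, has taken for a name from the list of things; names that differ only in an ending like _2 or _b are one class to them, and where a whole thing is asked for, a point or a joint stands for the part that bears it (a point fixed in the world has none). Each returns a list of dicts, best first, with "conf" (0 to 1); they miss things now and then, are a little off and sometimes report something else, mostly with a low value. They report only what shows in the picture. A call takes as long as a camera call. They do not tell look-alikes from the thing itself.
- finder.look_for(camera, query): "extent" ([left, top, right, bottom] in pixels, round what is visible of it).
- finder.pinpoint(camera, query): "centre" ([row, column] in pixels: a listed point, or the origin of a listed thing).
The state is a dict: "clock": time; "q": joint angles; "qvel": joint speeds; "tau": joint torques, N m; "ee_pos": TCP position; "tcp_rot": TCP orientation; "ft_force": force on the tool from outside, world axes, zero at the start; "ft_torque": the same for the moment, N m; "gripper_width": finger opening in m; "grasp_force": force on a finger pad.
Only numpy, scipy, OpenCV 4.12 (cv2) and the standard library are available. Lean on these libraries where they do the work, as an engineer would, in place of code of your own. Each camera call takes 0.05 s, during which the arm holds its last target. There are 200 camera calls.

TASK

Load all the small framed plates flat onto the aluminium carrier, then push the loaded carrier along the bench between the round post and the dial gauge, touching neither with it and keeping it flat on the bench, until it sits squarely inside the outline in front of the print head. Swing the sprung print head down to its stop by its bar, hold it there a moment and let it go back up; then lay all the plates flat in the white tray, leaving the carrier inside its outline and the other things on the bench where they are.

Things in the scene. Friction and masses are not known exactly. Their poses are not given: they have to be found in the camera images.
- plate1_mid (a point): centre (half-way up) of a framed plate: a white frame with a grey window, 50 x 32 x 16 mm (its x, y, z), about 50 g, the same on both faces; two or three of them start lying loose on the bench at the robot's right (None = absent this time), long side roughly along world x. Three lie side by side on carrier or tray with their long sides along its y, 40 mm apart; they are then taken by their 50 mm ends
- plate2_mid (a point): centre (half-way up) of a framed plate: a white frame with a grey window, 50 x 32 x 16 mm (its x, y, z), about 50 g, the same on both faces; two or three of them start lying loose on the bench at the robot's right (None = absent this time), long side roughly along world x. Three lie side by side on carrier or tray with their long sides along its y, 40 mm apart; they are then taken by their 50 mm ends
- plate3_mid (a point): centre (half-way up) of a framed plate: a white frame with a grey window, 50 x 32 x 16 mm (its x, y, z), about 50 g, the same on both faces; two or three of them start lying loose on the bench at the robot's right (None = absent this time), long side roughly along world x. Three lie side by side on carrier or tray with their long sides along its y, 40 mm apart; they are then taken by their 50 mm ends
- carrier: loose flat aluminium carrier with a black rubber deck, 134 (x) x 114 (y) mm, 25 mm high with straight solid sides, about 0.7 kg. Origin: centre of its underside. The deck is 22 mm above the underside, 124 x 104 mm inside a rim 5 mm wide and 3 mm high. It slides on the bench and is too wide to grasp: push its sides with the fingertips (two fingers spread on a side keep it straight). Starts a few degrees askew
- tray: fixed white tray with a grey liner, 134 (x) x 114 (y) mm; origin: centre of its underside. Its floor is 6 mm above the bench, 124 x 104 mm inside a rim 5 mm wide and 3 mm high
- post: fixed upright round steel register post, 24 mm diameter (its foot looks 32 mm wide), 60 mm tall; origin at the centre of its foot. On the near side (-x) of the passage
- gauge: fixed dial gauge on a stand: dark 24 x 24 x 40 mm block with a round dial (36 mm diameter, 70 mm to its top) standing across x; origin at the centre of its foot. On the far side (+x) of the passage, which is 215 to 235 mm wide between the two origins in x.
- nest (a point): centre, at bench height, of the thin metal rectangle outline (168 mm in x, 144 mm in y between its inner edges) drawn on the bench beyond the passage (+y), where the carrier must sit with its sides along the outline; axes along the world's
- head_hinge (a point): middle of the hinge line of the print head, 110 mm to +y of the nest centre and 65 mm above the bench. The hinge line runs along world x; its brackets stand at x -92 and +92 mm, 85 mm tall, 18 mm wide in x
- head_bar (a point): middle of the print head's steel grip bar, a round bar 14 mm thick and 150 mm long along world x, 210 mm from the hinge; straight above the hinge when the head is up. The bar is held by two thin rods at its ends (x -75 and +75 mm); between them the 55 mm next to the bar are open, then comes the grey screen panel
- head (a joint): swing of the print head in rad: 0 = upright (spring holds it there), grows as the bar swings over towards -y and down; the stop is at 1.5 (almost level, screen 20 mm above the plates in the nest, bar 110 mm to -y of the nest centre at about 80 mm height). Needs about 2 to 7 N at the bar, springs back when let go; down means over 1.42, up means under 0.08
- ink_jar: bystander: closed ink jar 60 mm in diameter, 75 mm tall; origin at the centre of its underside
- squeegee: bystander: wooden squeegee with a rubber blade, about 60 x 140 x 28 mm, lying at the far side; origin at the underside of its wooden grip
- driver: bystander: screwdriver lying at the far side; origin near its middle
Mind the look-alikes: they are no part of the job. What is meant by the carrier is not purple or yellow, and is the smaller of those in its own colour.

How it is judged:
On the way, in this order (a step that is already met when the one before it is completed fails the run):
1. all the plates lie flat on the carrier, which is still before the passage (x of plate1_mid in the frame of carrier between -0.05 and 0.05 m and y of plate1_mid in the frame of carrier between -0.04 and 0.04 m and z of plate1_mid in the frame of carrier between 0.026 and 0.034 m and angle between the z axis of each of plate1_mid, plate2_mid, plate3_mid and the z axis of carrier, either way round below 0.08 rad and x of plate2_mid in the frame of carrier between -0.05 and 0.05 m and y of plate2_mid in the frame of carrier between -0.04 and 0.04 m and z of plate2_mid in the frame of carrier between 0.026 and 0.034 m and x of plate3_mid in the frame of carrier between -0.05 and 0.05 m and y of plate3_mid in the frame of carrier between -0.04 and 0.04 m and z of plate3_mid in the frame of carrier between 0.026 and 0.034 m and y of carrier in the frame of post below -0.05 m), for 0.2 s.
2. the loaded carrier sits inside the outline (x of plate1_mid in the frame of carrier between -0.05 and 0.05 m and y of plate1_mid in the frame of carrier between -0.04 and 0.04 m and z of plate1_mid in the frame of carrier between 0.026 and 0.034 m and angle between the z axis of each of plate1_mid, plate2_mid, plate3_mid and the z axis of carrier, either way round below 0.08 rad and x of plate2_mid in the frame of carrier between -0.05 and 0.05 m and y of plate2_mid in the frame of carrier between -0.04 and 0.04 m and z of plate2_mid in the frame of carrier between 0.026 and 0.034 m and x of plate3_mid in the frame of carrier between -0.05 and 0.05 m and y of plate3_mid in the frame of carrier between -0.04 and 0.04 m and z of plate3_mid in the frame of carrier between 0.026 and 0.034 m and x of carrier in the frame of nest between -0.018 and 0.018 m and y of carrier in the frame of nest between -0.018 and 0.018 m and angle between the x axis of carrier and the x axis of nest, either way round below 0.15 rad and value of joint head below 1 rad), for 0.2 s.
3. the print head is held down at its stop over the loaded carrier (x of plate1_mid in the frame of carrier between -0.05 and 0.05 m and y of plate1_mid in the frame of carrier between -0.04 and 0.04 m and z of plate1_mid in the frame of carrier between 0.026 and 0.034 m and angle between the z axis of each of plate1_mid, plate2_mid, plate3_mid and the z axis of carrier, either way round below 0.08 rad and x of plate2_mid in the frame of carrier between -0.05 and 0.05 m and y of plate2_mid in the frame of carrier between -0.04 and 0.04 m and z of plate2_mid in the frame of carrier between 0.026 and 0.034 m and x of plate3_mid in the frame of carrier between -0.05 and 0.05 m and y of plate3_mid in the frame of carrier between -0.04 and 0.04 m and z of plate3_mid in the frame of carrier between 0.026 and 0.034 m and x of carrier in the frame of nest between -0.018 and 0.018 m and y of carrier in the frame of nest between -0.018 and 0.018 m and angle between the x axis of carrier and the x axis of nest, either way round below 0.15 rad and value of joint head above 1.42 rad), for 0.2 s.
4. the print head is back up (value of joint head below 0.08 rad), for 0.2 s.
At the end, for the whole second after the job is handed in: every plate present lies flat in the tray (centre within 50 mm along x and 40 mm along y of the tray's centre, resting on its floor); the carrier is at rest inside the outline (within 18 mm of the nest centre in x and y, askew less than 0.15 rad); the print head is up (under 0.08 rad) (x of plate1_mid in the frame of tray between -0.05 and 0.05 m and y of plate1_mid in the frame of tray between -0.04 and 0.04 m and z of plate1_mid in the frame of tray between 0.01 and 0.018 m and angle between the z axis of each of plate1_mid, plate2_mid, plate3_mid and the z axis of tray, either way round below 0.08 rad and x of plate2_mid in the frame of tray between -0.05 and 0.05 m and y of plate2_mid in the frame of tray between -0.04 and 0.04 m and z of plate2_mid in the frame of tray between 0.01 and 0.018 m and x of plate3_mid in the frame of tray between -0.05 and 0.05 m and y of plate3_mid in the frame of tray between -0.04 and 0.04 m and z of plate3_mid in the frame of tray between 0.01 and 0.018 m and x of carrier in the frame of nest between -0.018 and 0.018 m and y of carrier in the frame of nest between -0.018 and 0.018 m and angle between the x axis of carrier and the x axis of nest, either way round below 0.15 rad and value of joint head below 0.08 rad and linear speed of carrier below 0.01 m/s); the robot touches nothing.
It fails at once if the carrier touches the post or the gauge (contact force between carrier and post above 0.5 N or contact force between carrier and gauge above 0.5 N).
It fails at once if the carrier is lifted or tipped (height (world z) of carrier above 0.012 m or angle between carrier's own z axis and vertical above 0.15 rad).
It fails at once if the ink_jar is disturbed (distance of ink_jar from where it was at the start of the episode above 0.025 m).
It fails at once if the squeegee is disturbed (distance of squeegee from where it was at the start of the episode above 0.025 m).
It fails at once if the driver is disturbed (distance of driver from where it was at the start of the episode above 0.025 m).
Of plate1, plate2, plate3 only 2 to 3 are there at a start; the rules pass over those that are not, and their reading is None.
At some moment in a run one of plate1, plate2, plate3 may be knocked a few centimetres aside while the robot is not near it.
Once in a run the grip may slacken for a moment while it holds something.
It also fails if it takes over 210 s, if anything falls off the work surface, if the arm or the gripper's body presses on something with over 40 N, if the wrist force passes 120 N, or if a joint passes its speed limit or range.

## Working session

There is one attempt and no reset: what is moved stays moved. The work goes in short steps, Python scripts to look and compute and a shell command to move; the robot and the scene stay as the last step left them, time stands still between calls to the robot, and variables do not carry over. Pictures are saved under pics/ and viewed, at most 18 in all, crops included, and the job is handed in when it is done.

```bash
mkdir -p pics; ls; cat > h.py <<'E'
import numpy as np, cv2, sys
from rig import r, grab_frame, camera_params, workorder, finder
from scipy.spatial.transform import Rotation as R
def save(n,im,s=1): cv2.imwrite('pics/'+n+'.png',cv2.resize(im[:,:,::-1],None,fx=s,fy=s))
def ray(p,row,col):
    M=R.from_rotvec(np.ravel(p['rvec'])).as_matrix(); t=np.ravel(p['tvec'])
    d=M.T@np.array([(col-p['cx'])/p['fx'],(row-p['cy'])/p['fy'],1]); return -M.T@t,d
def at_z(p,row,col,z):
    o,d=ray(p,row,col); return o+d*(z-o[2])/d[2]
def cloud(p,dep):
    M=R.from_rotvec(np.ravel(p['rvec'])).as_matrix(); t=np.ravel(p['tvec'])
    v,u=np.mgrid[:dep.shape[0],:dep.shape[1]]
    c=np.stack([(u-p['cx'])/p['fx']*dep,(v-p['cy'])/p['fy']*dep,dep],-1)
    w=(c-t)@M; w[dep==0]=np.nan; return w
def px(p,X):
    return cv2.projectPoints(np.array(X,float).reshape(-1,3),np.array(p['rvec'],float),np.array(p['tvec'],float),np.array([[p['fx'],0,p['cx']],[0,p['fy'],p['cy']],[0,0,1]]),None)[0].reshape(-1,2)
def pose():
    o=r.get_obs(); m=R.from_quat(np.roll(o['tcp_rot'],-1)).as_matrix()
    print('t',round(o['clock'],2),'tcp',np.round(o['ee_pos'],4),'w',round(o['gripper_width'],4),'f',np.round(o['ft_force'],1)); print(np.round(m,3)); return np.array(o['ee_pos']),m
E
python3 - <<'E'
from h import *
pose()
for c in ('top','side'):
    im,d=grab_frame(c); save(c+'0',im); p=camera_params(c); w=cloud(p,d); np.save(c+'w.npy',w)
    for n in ('plate1_mid','carrier','tray','post','gauge','nest','head_hinge','head_bar','ink_jar','squeegee','driver'):
        for q in finder.pinpoint(c,n)[:5]:
            a,b=q['centre']; i,j=int(round(a)),int(round(b))
            print(c,n,round(q['conf'],2),[round(a),round(b)],np.round(w[min(max(i,0),479),min(max(j,0),639)],3), np.round(at_z(p,a,b,{'plate1_mid':.008}.get(n,0)),3))
E
```

```text
pics
t 0.0 tcp [0.2485 0.5998 0.1923] w 0.0853 f [-0.3 -0.1 -1.1]
[[-0.924  0.383 -0.001]
 [ 0.383  0.924 -0.002]
 [-0.    -0.002 -1.   ]]
top plate1_mid 0.51 [267, 441] [ 0.436 -0.347  0.015] [ 0.437 -0.349  0.008]
top carrier 0.97 [302, 326] [ 0.348 -0.025  0.021] [ 0.347 -0.027  0.   ]
top carrier 0.82 [228, 359] [ 0.55  -0.122  0.024] [ 0.553 -0.124  0.   ]
top carrier 0.69 [336, 238] [0.264 0.216 0.031] [0.26  0.222 0.   ]
top carrier 0.66 [236, 189] [0.542 0.352 0.013] [0.542 0.356 0.   ]
top carrier 0.55 [331, 412] [ 0.264 -0.256  0.031] [ 0.261 -0.263  0.   ]
top tray 0.8 [208, 431] [ 0.604 -0.33   0.003] [ 0.605 -0.331  0.   ]
top post 0.42 [259, 307] [0.466 0.023 0.062] [0.47  0.024 0.   ]
top gauge 0.53 [174, 302] [0.696 0.031 0.072] [0.711 0.032 0.   ]
top nest 0.63 [236, 187] [0.542 0.358 0.013] [0.544 0.36  0.   ]
top head_hinge 0.67 [232, 188] [0.553 0.356 0.009] [0.553 0.359 0.   ]
top head_bar 0.93 [224, 161] [0.542 0.343 0.284] [0.579 0.435 0.   ]
top ink_jar 0.75 [159, 351] [ 0.732 -0.102  0.076] [ 0.753 -0.108  0.   ]
top ink_jar 0.45 [264, 464] [ 0.442 -0.41   0.
[... 767 characters left out ...]
7] [ 0.54   0.223 -0.   ] [0.54  0.224 0.   ]
side nest 0.27 [211, 312] [0.557 0.49  0.   ] [0.558 0.49  0.   ]
side head_hinge 0.68 [267, 405] [0.754 0.104 0.017] [0.763 0.13  0.   ]
side head_hinge 0.57 [214, 309] [ 0.546  0.479 -0.004] [ 0.546  0.472 -0.   ]
side head_bar 0.66 [144, 313] [0.547 0.345 0.274] [0.632 1.114 0.   ]
side head_bar 0.48 [405, 389] [ 0.605 -0.332  0.005] [ 0.606 -0.327 -0.   ]
side ink_jar 0.6 [324, 434] [ 0.752 -0.137  0.023] [ 0.763 -0.11   0.   ]
side ink_jar 0.25 [404, 387] [ 0.602 -0.329  0.005] [ 0.603 -0.324  0.   ]
side squeegee 0.72 [267, 406] [0.752 0.093 0.024] [0.763 0.128 0.   ]
side driver 0.62 [393, 448] [ 0.717 -0.33   0.019] [ 0.725 -0.313 -0.   ]
```

View pics/top0.png

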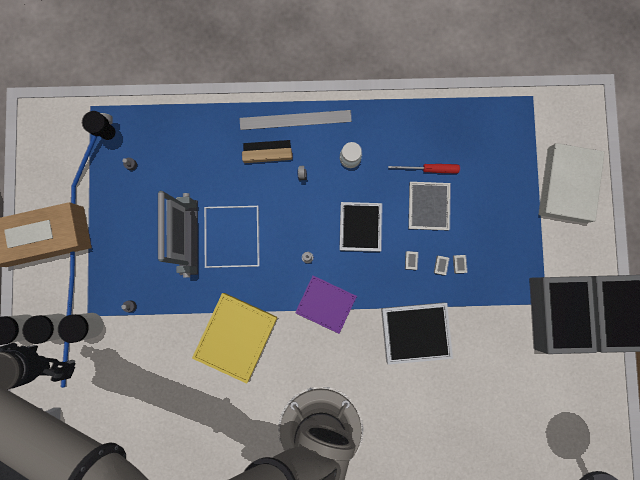

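View pics/side0.png

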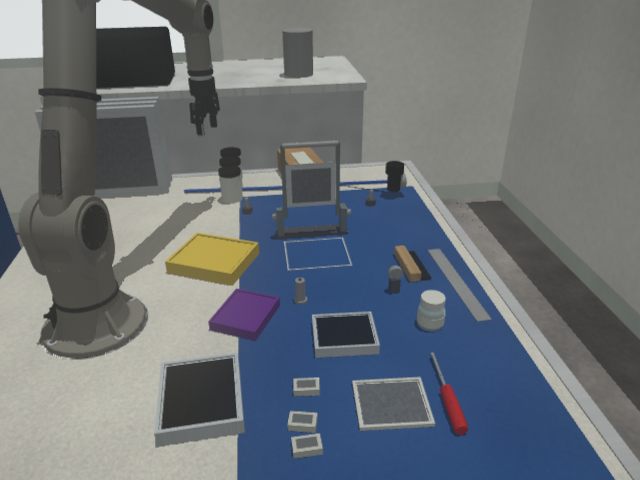

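The carrier could be any of: small aluminium/black at top (360,228), larger aluminium/black at (416,332), purple (326,304), yellow (236,337). By the description it's the small one at (360,228). Plates sit at (412,260), (441,266) and (460,264), the tray at (430,206).

```bash
python3 - <<'E'
from h import *
im,d=grab_frame('top'); p=camera_params('top'); w=cloud(p,d)
save('crop1',im[190:285,330:475],5)
x,y,z=w[...,0],w[...,1],w[...,2]
def rect(m,name):
    P=w[m][:,:2].astype(np.float32); (c,s,a)=cv2.minAreaRect(P*1000); print(name,m.sum(),np.round(c,1),np.round(s,1),round(a,1))
def box(x0,x1,y0,y1,z0,z1): return (x>x0)&(x<x1)&(y>y0)&(y<y1)&(z>z0)&(z<z1)
rect(box(.45,.66,-.22,-.03,.012,.04),'carrier')
rect(box(.5,.7,-.42,-.24,.004,.02)&(im.min(-1)>60),'tray')
m=box(.38,.5,-.46,-.22,.008,.03).astype(np.uint8)
n,l=cv2.connectedComponents(m)
for i in range(1,n):
    if (l==i).sum()>20: rect(l==i,'plate')
rect(box(.43,.5,-.02,.06,.03,.08),'post'); rect(box(.66,.74,-.0,.07,.03,.09),'gauge')
m=(im.min(-1)>110)&box(.42,.66,.1,.33,-.01,.01); rect(m,'nest')
m=box(.4,.7,.28,.4,.255,.31); rect(m,'bar'); print(w[m].min(0),w[m].max(0))
w=np.load('sidew.npy'); x,y,z=w[...,0],w[...,1],w[...,2]
rect(box(.45,.66,-.22,-.03,.012,.04),'carrier side')
rect(box(.4,.7,.28,.4,.255,.31),'bar s')
rect(box(.43,.5,-.02,.06,.01,.08),'post'); rect(box(.66,.74,-.0,.07,.01,.09),'gauge')
E
```

```text
carrier 1980 [ 555.4 -126.2] [114.6 134.7] 86.7
tray 1554 [ 611.6 -324.7] [118.3 135.9] 86.6
plate 210 [ 457.8 -265.3] [33.  49.9] 84.8
plate 215 [ 444.2 -400.3] [50.2 33. ] 3.9
plate 214 [ 441.9 -348. ] [33.7 50.1] 76.9
post 62 [473.9  24.4] [22.1 21. ] 43.0
gauge 90 [704.6  33.3] [19.5 32.2] 89.0
nest 393 [539.9 237.3] [154.5 173.3] 89.9
bar 443 [538.8 346.2] [ 13.3 158.8] 89.9
[0.4593468  0.33949213 0.2551151 ] [0.61817794 0.3528445  0.28641241]
carrier side 2379 [ 554.8 -127.7] [120.7 135.2] 87.6
bar s 354 [538.5 342.7] [ 17.6 160.8] 89.9
post 203 [473.1  19. ] [24.5 23.5] 67.6
gauge 288 [703.6  26.8] [22.4 36.4] 71.3
```

View pics/crop1.png

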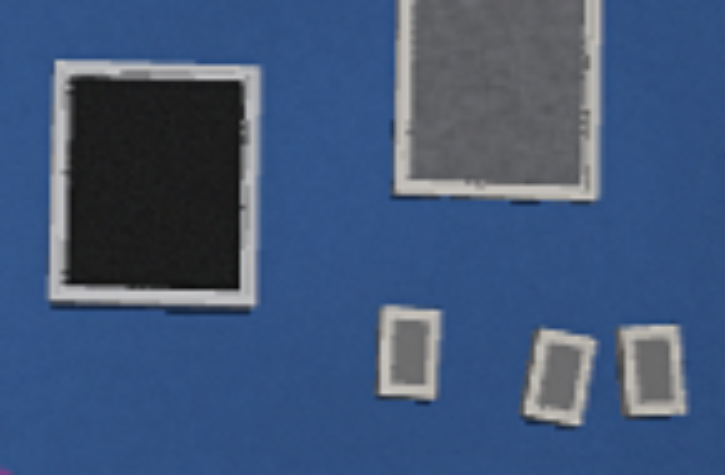

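The crop confirms the small black-decked carrier, with its rim near crop (155,185), and three plates at crop (410,352), (560,377) and (653,370). I'm moving to the first plate.

```bash
python3 -m inch '0 0 .147 0 0 0 1;0 0 .147 0 0 0 1;0 0 .147 0 0 0 1;0 0 .147 0 0 0 1;0 0 .147 0 0 0 1;0 0 .147 0 0 0 1;0 0 .147 0 0 0 1;0 0 .147 0 0 0 1' 40
python3 -m inch '0 0 0 -46 15 0 1;0 0 0 -46 15 0 1;0 0 0 -46 15 0 1;0 0 0 -46 15 0 1;0 0 0 -46 15 0 1;0 0 0 -46 15 0 1;0 0 0 -46 15 0 1;0 0 0 -46 15 0 1;0 0 0 -46 15 0 1;0 0 0 -46 15 0 1;0 0 0 -46 15 0 1;0 0 0 0 0 0 1'
python3 -c "
from h import *
pose()"
```

```text
clock: 2.05
ee_pos: [0.2487, 0.6006, 0.1934]
tcp_rot: [-0.0, 0.708, 0.706, 0.0]
ft_force: [0.4, -0.2, -0.0]
gripper_width: 0.0852
grasp_force: 0.0
clock: 3.25
ee_pos: [0.4165, 0.0882, 0.1938]
tcp_rot: [0.001, 0.71, 0.704, 0.0]
ft_force: [0.9, 0.7, 0.1]
gripper_width: 0.0852
grasp_force: 0.0
t 3.25 tcp [0.4165 0.0882 0.1938] w 0.0852 f [0.9 0.7 0.1]
[[ 0.01   1.     0.002]
 [ 1.    -0.01  -0.001]
 [-0.001  0.002 -1.   ]]
```

```bash
python3 -m inch '0 0 0 -44 5 0 1;0 0 0 -44 5 0 1;0 0 0 -44 5 0 1;0 0 0 -44 5 0 1;0 0 0 -44 5 0 1;0 0 0 -44 5 0 1;0 0 0 -44 5 10 1;0 0 0 -44 5 10 1;0 0 .08 0 0 10 1;0 0 0 0 0 10 1;0 0 0 0 0 0 1;0 0 0 0 0 0 1'
python3 - <<'E'
from h import *
pose()
im,d=grab_frame('wrist'); p=camera_params('wrist'); w=cloud(p,d); save('w1',im)
for q in finder.pinpoint('wrist','plate1_mid'): print(q, np.round(at_z(p,*q['centre'],.008),4))
x,y,z=w[...,0],w[...,1],w[...,2]
m=((z>.012)&(z<.022)&(x>.38)&(x<.52)).astype(np.uint8)
n,l=cv2.connectedComponents(m)
for i in range(1,n):
    if (l==i).sum()>300: print(cv2.minAreaRect((w[l==i][:,:2]*1000).astype(np.float32)))
E
```

```text
clock: 4.45
ee_pos: [0.4562, -0.2552, 0.1532]
tcp_rot: [-0.0, 0.733, 0.68, 0.0]
ft_force: [-0.2, -0.0, 0.2]
gripper_width: 0.0853
grasp_force: 0.0
t 4.45 tcp [ 0.4562 -0.2552  0.1532] w 0.0853 f [-0.2 -0.   0.2]
[[ 0.074  0.997  0.   ]
 [ 0.997 -0.074  0.001]
 [ 0.001 -0.    -1.   ]]
{'centre': [320.5, 305.8], 'conf': 0.87} [ 0.4426 -0.3457  0.008 ]
((507.07928466796875, -139.8541717529297), (69.69937896728516, 28.367774963378906), 87.58097076416016)
((458.0849304199219, -265.0044250488281), (32.402076721191406, 49.56150817871094), 84.55467987060547)
((442.1802062988281, -348.27880859375), (33.532711029052734, 49.958003997802734), 77.14176940917969)
((444.40850830078125, -400.5326232910156), (50.12212371826172, 33.3118896484375), 1.2750322818756104)
```

View pics/w1.png

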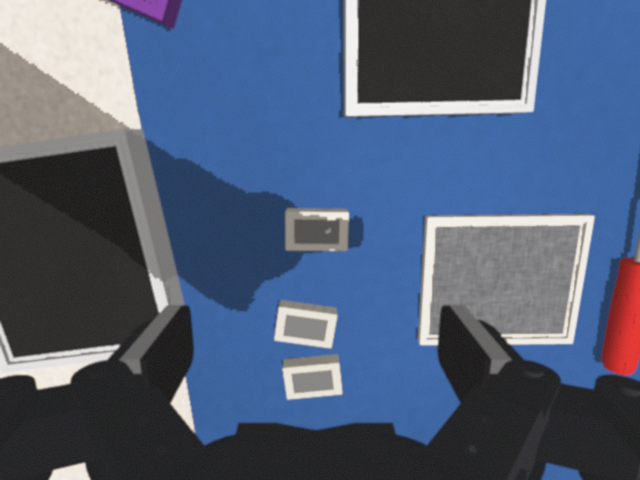

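```bash
python3 -m inch '0 0 .018 -10 2.5 30 1;0 0 0 0 0 40 1;0 0 0 0 0 40 1;0 0 0 0 0 30 1;0 0 0 0 0 12 1;0 0 0 0 0 0 1;0 0 0 0 0 0 -.5;0 0 0 0 0 0 -.5;0 0 0 0 0 0 -.5;0 0 0 0 0 0 -.5;0 0 0 0 0 0 -.5;0 0 0 0 0 0 -.5' 40
python3 -m inch '0 0 0 0 0 -20 -.5;0 0 0 0 0 -40 -.5;0 0 0 0 0 -40 -.5;0 0 0 0 0 0 -.5'
python3 -c "
from h import *
pose()"
```

```text
clock: 5.75
ee_pos: [0.4574, -0.2672, 0.0015]
tcp_rot: [0.0, 0.74, 0.672, 0.0]
ft_force: [0.4, 1.0, 0.1]
gripper_width: 0.0214
grasp_force: 0.0
clock: 6.15
ee_pos: [0.4605, -0.2698, 0.106]
tcp_rot: [0.004, 0.74, 0.672, 0.002]
ft_force: [1.4, -0.8, 0.8]
gripper_width: 0.0215
grasp_force: 0.0
t 6.15 tcp [ 0.4605 -0.2698  0.106 ] w 0.0215 f [ 1.4 -0.8  0.8]
[[ 0.096  0.995  0.009]
 [ 0.995 -0.096 -0.004]
 [-0.003  0.009 -1.   ]]
```

```bash
cat >> h.py <<'E'
def plates(z0=.012,z1=.022,xr=(.38,.52),yr=(-.5,-.2),cam='wrist',name=None,mn=300):
    im,d=grab_frame(cam); p=camera_params(cam); w=cloud(p,d)
    if name: save(name,im)
    x,y,z=w[...,0],w[...,1],w[...,2]
    m=((z>z0)&(z<z1)&(x>xr[0])&(x<xr[1])&(y>yr[0])&(y<yr[1])).astype(np.uint8)
    n,l=cv2.connectedComponents(m)
    for i in range(1,n):
        if (l==i).sum()>mn:
            c,s,a=cv2.minAreaRect((w[l==i][:,:2]*1000).astype(np.float32)); a=a if s[0]>s[1] else a-90
            print('blob',np.round(c,1),np.round(s,1),'long az',round(a,1), 'z',np.round(np.nanmedian(w[l==i][:,2]),4))
    return im,w,p
E
python3 - <<'E'
from h import *
plates(name='w2')
E
```

```text
blob [ 455.6 -263. ] [31.4 49.9] long az -5.4 z 0.0128
blob [ 448.  -347.8] [32.3 33.4] long az -12.3 z 0.0127
blob [ 442.3 -398.1] [49.7 32.2] long az 2.0 z 0.0126
```

View pics/w2.png

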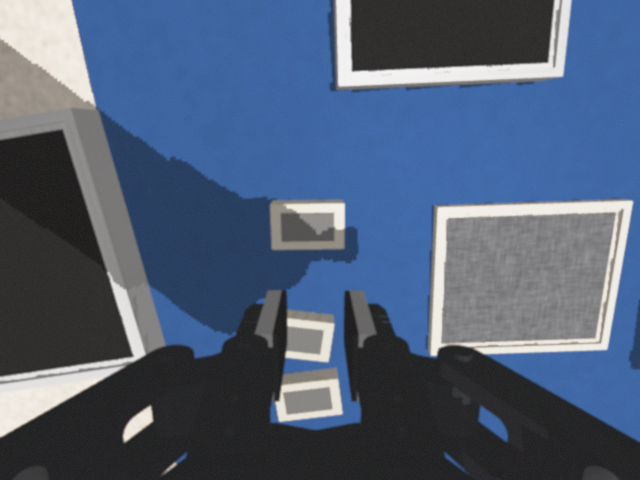

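```bash
python3 -m inch '0 0 0 0 0 0 .2;0 0 0 0 0 0 .2;0 0 0 0 0 0 .2;0 0 0 0 0 0 .2'
python3 - <<'E'
from h import *
t,m=pose()
im,w,p=plates()
L=(w-t)@m
f=(abs(L[...,0])<.03)&(L[...,2]>-.05)&(L[...,2]<.03)&(abs(L[...,1])<.06)&(im.max(-1)<140)
P=L[f]; print(f.sum(),np.round(np.percentile(P[:,2],[1,50,90,99,99.8]),4))
for s in (-1,1):
    Q=P[P[:,1]*s>0]; q=Q[Q[:,2]>np.percentile(Q[:,2],90)]; print(np.round(q.mean(0),4),np.round(q.max(0),4))
E
```

```text
clock: 6.6
ee_pos: [0.4566, -0.2669, 0.1004]
tcp_rot: [-0.001, 0.74, 0.672, -0.0]
ft_force: [0.5, 0.0, 0.3]
gripper_width: 0.0514
grasp_force: 0.0
t 6.6 tcp [ 0.4566 -0.2669  0.1004] w 0.0514 f [0.5 0.  0.3]
[[ 0.096  0.995 -0.002]
 [ 0.995 -0.096  0.   ]
 [ 0.    -0.002 -1.   ]]
blob [ 457.4 -265. ] [32.5 49.9] long az -4.6 z 0.0151
blob [ 441.9 -348.1] [33.2 50. ] long az -12.8 z 0.0151
blob [ 444.1 -400. ] [50.  33.2] long az 2.7 z 0.0151
837 [-0.05   -0.0468 -0.0425 -0.0404 -0.0401]
[ 0.     -0.0247 -0.0412] [ 0.0102 -0.0245 -0.04  ]
[ 0.001   0.0266 -0.0414] [ 0.0099  0.0267 -0.0399]
```

```bash
python3 - <<'E'
from h import *
t,m=pose()
im,w,p=plates()
L=(w-t)@m
f=(abs(L[...,0])<.03)&(L[...,2]>-.07)&(L[...,2]<.05)&(abs(L[...,1])<.06)
P=L[f]; print(np.histogram(P[:,2],bins=12,range=(-.07,.05)))
print(np.round(px(p,[t,t-m[:,2]*.019,t-m[:,2]*.04]),0), p['tvec'])
E
```

```text
t 6.65 tcp [ 0.4568 -0.2671  0.1006] w 0.051 f [ 0.2  0.7 -0.1]
[[ 0.096  0.995 -0.001]
 [ 0.995 -0.096  0.   ]
 [ 0.    -0.001 -1.   ]]
blob [ 457.6 -264.8] [32.2 50.1] long az -5.0 z 0.0151
blob [ 441.9 -348.2] [33.1 50. ] long az -12.8 z 0.015
blob [ 444.  -400.1] [50.1 33. ] long az 1.8 z 0.0151
(array([1981, 1583,  844,    1,    0,    0,    0,    0,    0,    0,    0,
          0]), array([-0.07, -0.06, -0.05, -0.04, -0.03, -0.02, -0.01,  0.  ,  0.01,
        0.02,  0.03,  0.04,  0.05]))
[[313. 280.]
 [313. 296.]
 [313. 317.]] [-0.48092957 -0.22376439  0.2299483 ]
```

```bash
python3 - <<'E'
from h import *
t,m=pose()
for c in('side','wrist'):
    im,d=grab_frame(c); p=camera_params(c); w=cloud(p,d)
    L=(w-t)@m
    f=(abs(L[...,0])<.03)&(L[...,2]>-.07)&(L[...,2]<.06)&(abs(L[...,1])<.06)
    print(c,np.histogram(L[f][:,2],bins=13,range=(-.07,.06)))
    u,v=px(p,t)[0].astype(int); print(u,v)
    save('cr_'+c,im[max(v-75,0):v+75,max(u-100,0):u+100],4)
    if c=='wrist': print((d==0).sum(), d[d>0].min(), np.round(d[260:340:8,270],3))
E
```

```text
t 6.7 tcp [ 0.4569 -0.2671  0.1008] w 0.0512 f [-0.1 -0.5 -0.1]
[[ 0.096  0.995 -0.001]
 [ 0.995 -0.096  0.   ]
 [ 0.    -0.001 -1.   ]]
side (array([71, 68, 51,  0,  0,  0,  0,  0,  0,  0,  0,  0,  0]), array([-0.07, -0.06, -0.05, -0.04, -0.03, -0.02, -0.01,  0.  ,  0.01,
        0.02,  0.03,  0.04,  0.05,  0.06]))
304 349
wrist (array([1971, 1585,  829,    2,    0,    0,    0,    0,    0,    0,    0,
          0,    0]), array([-0.07, -0.06, -0.05, -0.04, -0.03, -0.02, -0.01,  0.  ,  0.01,
        0.02,  0.03,  0.04,  0.05,  0.06]))
313 279
1247 0.055663135 [0.294 0.297 0.    0.3   0.301 0.303 0.306 0.306 0.308 0.309]
```

View pics/cr_side.png

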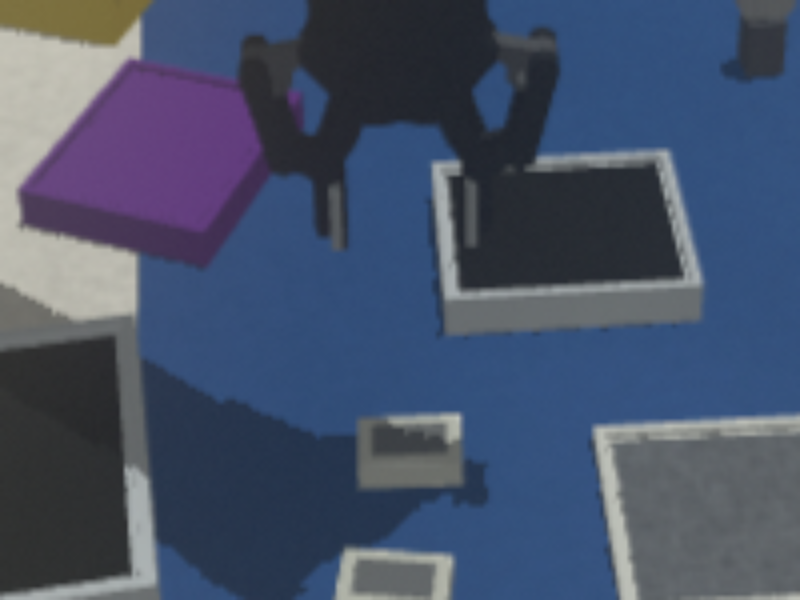

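Tips hang about 40 mm behind the reported TCP (tips at crop (338,248) and (472,245), while the TCP projects to (400,300)); both cameras agree. I'll shift heights by that amount.

```bash
python3 -m inch '0 0 0 2 1 40 .7;0 0 0 0 0 40 .7;0 0 0 0 0 30 .7;0 0 0 0 0 14 .7;0 0 0 0 0 8 .7;0 0 0 0 0 0 .7'
python3 -m inch '0 0 0 0 0 2 .7;0 0 0 0 0 0 -.5;0 0 0 0 0 0 -.5;0 0 0 0 0 0 -.5;0 0 0 0 0 0 -.5;0 0 0 0 0 0 -.5' 40
python3 -c "
from h import *
print(r.pinch_z);pose()"
```

```text
clock: 7.4
ee_pos: [0.4585, -0.2655, -0.0308]
tcp_rot: [-0.0, 0.74, 0.672, -0.0]
ft_force: [-0.7, -0.6, -0.6]
gripper_width: 0.0724
grasp_force: 0.0
clock: 8.0
ee_pos: [0.4594, -0.2656, -0.0315]
tcp_rot: [0.001, 0.74, 0.672, 0.001]
ft_force: [-0.6, 1.7, 6.7]
gripper_width: 0.0489
grasp_force: 41.4
-0.0187
t 8.0 tcp [ 0.4594 -0.2656 -0.0315] w 0.0489 f [-0.6  1.7  6.7]
[[ 0.096  0.995  0.002]
 [ 0.995 -0.096 -0.   ]
 [ 0.     0.002 -1.   ]]
```

```bash
python3 -m inch '0 0 0 0 0 -20 -.5;0 0 0 0 0 -40 -.5;0 0 0 0 0 -40 -.5;0 0 0 37 30 0 -.5;0 0 0 37 31 0 -.5;0 0 0 37 30 0 -.5;0 0 0 37 31 0 -.5;0 0 0 0 0 0 -.5' 60
python3 -m inch '0 0 .14 0 0 0 -.5;0 0 .14 0 0 0 -.5;0 0 .14 0 0 0 -.5;0 0 .14 0 0 0 -.5;0 0 .14 0 0 0 -.5;0 0 .14 0 0 0 -.5;0 0 .14 0 0 0 -.5;0 0 .14 0 0 0 -.5;0 0 .14 0 0 0 -.5;0 0 .14 0 0 0 -.5;0 0 .14 0 0 0 -.5;0 0 0 0 0 0 -.5'
python3 - <<'E'
from h import *
pose()
plates(.02,.03,(.45,.68),(-.25,0))
E
```

```text
clock: 8.8
ee_pos: [0.6003, -0.1208, 0.067]
tcp_rot: [0.0, 0.736, 0.677, 0.003]
ft_force: [0.5, -0.2, -1.1]
gripper_width: 0.0479
grasp_force: 62.8
clock: 10.0
ee_pos: [0.594, -0.1296, 0.0672]
tcp_rot: [0.0, 0.999, -0.032, -0.0]
ft_force: [-1.1, 0.5, -0.3]
gripper_width: 0.0479
grasp_force: 62.8
t 10.0 tcp [ 0.594  -0.1296  0.0672] w 0.0479 f [-1.1  0.5 -0.3]
[[ 0.998 -0.064 -0.   ]
 [-0.064 -0.998 -0.001]
 [-0.     0.001 -1.   ]]
blob [ 592. -128.] [114.5  60.2] long az 87.0 z 0.0216
blob [ 505.8 -123.9] [103.8  37.4] long az 86.9 z 0.0214
```

```bash
python3 -m inch '0 0 0 0 0 30 -.5;0 0 0 0 0 30 -.5;0 0 0 0 0 10 -.5;0 0 0 0 0 4 -.5;0 0 0 0 0 0 -.5;0 0 0 0 0 0 .4;0 0 0 0 0 0 .4;0 0 0 0 0 0 .4'
python3 -m inch '0 0 0 0 0 -30 .4;0 0 0 0 0 -40 .4;0 0 0 0 0 -30 .4;0 0 0 0 0 0 .4'
python3 - <<'E'
from h import *
pose()
plates(.033,.043,(.45,.68),(-.25,0),cam='top',mn=20)
plates(cam='top',mn=20)
plates(.033,.043,(.45,.68),(-.25,0))
E
```

```text
clock: 10.85
ee_pos: [0.5948, -0.1299, -0.0057]
tcp_rot: [0.0, 0.999, -0.032, 0.001]
ft_force: [-0.1, 0.3, -0.1]
gripper_width: 0.0599
grasp_force: 0.0
clock: 11.25
ee_pos: [0.5969, -0.1315, 0.0982]
tcp_rot: [0.001, 0.999, -0.033, 0.004]
ft_force: [-0.4, -1.1, -0.7]
gripper_width: 0.0598
grasp_force: 0.0
t 11.25 tcp [ 0.5969 -0.1315  0.0982] w 0.0598 f [-0.4 -1.1 -0.7]
[[ 0.998 -0.065  0.008]
 [-0.065 -0.998 -0.002]
 [ 0.008  0.002 -1.   ]]
blob [ 444.2 -401. ] [49.1 32.7] long az 1.8 z 0.0155
blob [ 441.9 -347.9] [33.5 49.9] long az -13.7 z 0.0158
blob [ 594.7 -129.6] [50.1 32.1] long az 86.3 z 0.0358
```

```bash
python3 -m inch '0 0 0 -28 45 0 .7;0 0 0 -28 45 0 .7;0 0 0 -28 45 0 .7;0 0 0 -28 45 0 .7;0 0 0 -28 45 0 .7;0 0 0 0 0 0 .7'
python3 -m inch '0 0 -.141 0 0 0 .7;0 0 -.141 0 0 0 .7;0 0 -.141 0 0 0 .7;0 0 -.141 0 0 0 .7;0 0 -.141 0 0 0 .7;0 0 -.141 0 0 0 .7;0 0 -.141 0 0 0 .7;0 0 -.141 0 0 0 .7;0 0 -.141 0 0 0 .7;0 0 -.141 0 0 0 .7;0 0 0 0 0 0 .7;0 0 0 0 0 0 .7'
python3 - <<'E'
from h import *
pose()
plates()
E
```

```text
clock: 12.0
ee_pos: [0.4411, -0.339, 0.0933]
tcp_rot: [0.001, 0.999, -0.039, -0.001]
ft_force: [-0.5, -0.3, 0.3]
gripper_width: 0.0723
grasp_force: 0.0
clock: 13.2
ee_pos: [0.4482, -0.3321, 0.0925]
tcp_rot: [-0.001, 0.783, 0.622, -0.0]
ft_force: [0.9, -0.5, -0.3]
gripper_width: 0.0729
grasp_force: 0.0
t 13.2 tcp [ 0.4482 -0.3321  0.0925] w 0.0729 f [ 0.9 -0.5 -0.3]
[[ 0.227  0.974 -0.001]
 [ 0.974 -0.227  0.001]
 [ 0.001 -0.001 -1.   ]]
blob [ 441.7 -348.6] [32.9 50.1] long az -12.9 z 0.0151
blob [ 443.8 -400.4] [50.2 32.9] long az 1.8 z 0.0151
```

```bash
python3 -m inch '0 0 0 -17.5 -2.5 20 .7;0 0 0 0 0 40 .7;0 0 0 0 0 40 .7;0 0 0 0 0 16 .7;0 0 0 0 0 8 .7;0 0 0 0 0 0 .7;0 0 0 0 0 0 -.5;0 0 0 0 0 0 -.5;0 0 0 0 0 0 -.5;0 0 0 0 0 0 -.5;0 0 0 0 0 0 -.5' 60
python3 -m inch '0 0 0 0 0 -20 -.5;0 0 0 0 0 -40 -.5;0 0 0 0 0 -40 -.5;0 0 0 0 0 0 -.5'
python3 -c "
from h import *
pose()"
```

```text
clock: 14.35
ee_pos: [0.4434, -0.3505, -0.0285]
tcp_rot: [0.002, 0.782, 0.623, 0.001]
ft_force: [-0.5, 0.1, 4.8]
gripper_width: 0.0471
grasp_force: 60.8
clock: 14.75
ee_pos: [0.4457, -0.3531, 0.0755]
tcp_rot: [0.006, 0.782, 0.623, 0.002]
ft_force: [0.5, -1.8, 0.1]
gripper_width: 0.0474
grasp_force: 62.1
t 14.75 tcp [ 0.4457 -0.3531  0.0755] w 0.0474 f [ 0.5 -1.8  0.1]
[[ 0.225  0.974  0.01 ]
 [ 0.974 -0.225 -0.006]
 [-0.004  0.012 -1.   ]]
```

```bash
python3 -m inch '0 0 0 48.4 12 0 -.5;0 0 0 48.4 12 0 -.5;0 0 0 48.4 12 0 -.5;0 0 0 48.4 12 0 -.5;0 0 0 48.4 12 0 -.5;0 0 0 0 0 0 -.5'
python3 -m inch '0 0 .14 0 0 0 -.5;0 0 .14 0 0 0 -.5;0 0 .14 0 0 0 -.5;0 0 .14 0 0 0 -.5;0 0 .14 0 0 0 -.5;0 0 .14 0 0 0 -.5;0 0 .14 0 0 0 -.5;0 0 .14 0 0 0 -.5;0 0 .14 0 0 0 -.5;0 0 .14 0 0 0 -.5;0 0 0 0 0 0 -.5;0 0 0 0 0 0 -.5'
python3 - <<'E'
from h import *
pose()
plates(.02,.03,(.45,.68),(-.25,0))
E
```

```text
clock: 15.35
ee_pos: [0.5593, -0.117, 0.0688]
tcp_rot: [-0.001, 0.778, 0.628, 0.002]
ft_force: [-0.2, 1.3, -0.9]
gripper_width: 0.0474
grasp_force: 62.6
clock: 16.55
ee_pos: [0.5548, -0.127, 0.0693]
tcp_rot: [-0.0, 1.0, -0.026, 0.0]
ft_force: [-0.3, -1.0, 0.1]
gripper_width: 0.0469
grasp_force: 62.6
t 16.55 tcp [ 0.5548 -0.127   0.0693] w 0.0469 f [-0.3 -1.   0.1]
[[ 0.999 -0.052  0.   ]
 [-0.052 -0.999  0.   ]
 [ 0.    -0.    -1.   ]]
blob [ 571.8 -126.8] [114.6  99.4] long az 87.0 z 0.0215
```

```bash
python3 -m inch '0 0 0 0 0 30 -.5;0 0 0 0 0 30 -.5;0 0 0 0 0 10 -.5;0 0 0 0 0 4 -.5;0 0 0 0 0 0 -.5;0 0 0 0 0 0 .4;0 0 0 0 0 0 .4;0 0 0 0 0 0 .4'
python3 -m inch '0 0 0 0 0 -30 .4;0 0 0 0 0 -40 .4;0 0 0 0 0 -30 .4;0 0 0 -22 45 0 .7;0 0 0 -22 45 0 .7;0 0 0 -22 45 0 .7;0 0 0 -22 45 0 .7;0 0 0 -22 45 0 .7;0 0 0 -22 45 0 .7;0 0 0 0 0 0 .7'
python3 -m inch '0 0 -.14 0 0 0 .7;0 0 -.14 0 0 0 .7;0 0 -.14 0 0 0 .7;0 0 -.14 0 0 0 .7;0 0 -.14 0 0 0 .7;0 0 -.14 0 0 0 .7;0 0 -.14 0 0 0 .7;0 0 -.14 0 0 0 .7;0 0 -.14 0 0 0 .7;0 0 -.14 0 0 0 .7;0 0 -.14 0 0 0 .7;0 0 -.14 0 0 0 .7'
python3 -m inch '0 0 0 0 0 0 .7;0 0 0 0 0 0 .7'
python3 - <<'E'
from h import *
pose()
plates(yr=(-.5,-.3))
plates(.033,.043,(.45,.68),(-.25,0),cam='top',mn=20)
E
```

```text
clock: 17.4
ee_pos: [0.5555, -0.1271, -0.0038]
tcp_rot: [0.0, 1.0, -0.027, 0.001]
ft_force: [-0.7, 0.3, 0.7]
gripper_width: 0.0597
grasp_force: 0.0
clock: 18.4
ee_pos: [0.4015, -0.3969, 0.0973]
tcp_rot: [0.003, 0.999, -0.035, -0.0]
ft_force: [0.2, 0.6, 0.8]
gripper_width: 0.0726
grasp_force: 0.0
clock: 19.6
ee_pos: [0.4083, -0.3889, 0.0956]
tcp_rot: [0.0, 0.686, 0.728, 0.0]
ft_force: [-0.4, 0.3, 0.3]
gripper_width: 0.0727
grasp_force: 0.0
clock: 19.8
ee_pos: [0.4083, -0.3889, 0.0955]
tcp_rot: [0.0, 0.689, 0.725, 0.0]
ft_force: [-0.2, 0.1, -0.4]
gripper_width: 0.0721
grasp_force: 0.0
t 19.8 tcp [ 0.4083 -0.3889  0.0955] w 0.0721 f [-0.2  0.1 -0.4]
[[-0.051  0.999  0.   ]
 [ 0.999  0.051  0.   ]
 [-0.     0.    -1.   ]]
blob [ 443.7 -400.2] [50.  32.6] long az 1.7 z 0.0148
blob [ 595.2 -129.5] [49.1 32.4] long az 84.6 z 0.0377
blob [ 558.1 -127.1] [49.8 31.3] long az 88.0 z 0.0378
```

```bash
python3 -m inch '0 0 .02 -13 35 20 .7;0 0 0 0 0 40 .7;0 0 0 0 0 40 .7;0 0 0 0 0 18 .7;0 0 0 0 0 8 .7;0 0 0 0 0 0 .7;0 0 0 0 0 0 -.5;0 0 0 0 0 0 -.5;0 0 0 0 0 0 -.5;0 0 0 0 0 0 -.5;0 0 0 0 0 0 -.5' 60
python3 -m inch '0 0 0 0 0 -20 -.5;0 0 0 0 0 -40 -.5;0 0 0 0 0 -40 -.5;0 0 0 0 0 0 -.5;0 0 0 0 0 0 -.5'
python3 -c "
from h import *
pose()"
```

```text
clock: 21.0
ee_pos: [0.4452, -0.4012, -0.0287]
tcp_rot: [0.002, 0.695, 0.719, 0.0]
ft_force: [-1.6, 0.4, 7.2]
gripper_width: 0.0472
grasp_force: 61.8
clock: 21.5
ee_pos: [0.4449, -0.4002, 0.0706]
tcp_rot: [0.001, 0.695, 0.719, 0.001]
ft_force: [0.7, 0.8, -1.3]
gripper_width: 0.0474
grasp_force: 61.9
t 21.5 tcp [ 0.4449 -0.4002  0.0706] w 0.0474 f [ 0.7  0.8 -1.3]
[[-0.034  0.999  0.003]
 [ 0.999  0.034 -0.001]
 [-0.001  0.003 -1.   ]]
```

```bash
python3 -m inch '0 0 0 45.5 13 0 -.5;0 0 0 45.5 13 0 -.5;0 0 0 45.5 13 0 -.5;0 0 0 45.5 13 0 -.5;0 0 0 45.5 13 0 -.5;0 0 0 45.5 13 0 -.5;0 0 0 0 0 0 -.5'
python3 -m inch '0 0 .149 0 0 0 -.5;0 0 .149 0 0 0 -.5;0 0 .149 0 0 0 -.5;0 0 .149 0 0 0 -.5;0 0 .149 0 0 0 -.5;0 0 .149 0 0 0 -.5;0 0 .149 0 0 0 -.5;0 0 .149 0 0 0 -.5;0 0 .149 0 0 0 -.5;0 0 .149 0 0 0 -.5;0 0 .149 0 0 0 -.5;0 0 0 0 0 0 -.5'
python3 - <<'E'
from h import *
pose()
plates(.033,.043,(.45,.68),(-.25,0))
E
```

```text
clock: 22.2
ee_pos: [0.5137, -0.1148, 0.0673]
tcp_rot: [-0.003, 0.69, 0.724, 0.001]
ft_force: [1.5, -0.3, -1.3]
gripper_width: 0.0472
grasp_force: 61.9
clock: 23.4
ee_pos: [0.5114, -0.1246, 0.068]
tcp_rot: [0.001, 1.0, -0.017, -0.001]
ft_force: [-0.2, 0.1, -0.7]
gripper_width: 0.0476
grasp_force: 61.9
t 23.4 tcp [ 0.5114 -0.1246  0.068 ] w 0.0476 f [-0.2  0.1 -0.7]
[[ 0.999 -0.034 -0.003]
 [-0.034 -0.999 -0.001]
 [-0.003  0.001 -1.   ]]
blob [ 595.6 -129.8] [49.8 32.1] long az 86.5 z 0.0373
blob [ 557.3 -127.2] [50.2 32.2] long az 87.0 z 0.0372
```

```bash
python3 -m inch '0 0 .018 4 0 30 -.5;0 0 0 0 0 30 -.5;0 0 0 0 0 8 -.5;0 0 0 0 0 4 -.5;0 0 0 0 0 0 -.5;0 0 0 0 0 0 .4;0 0 0 0 0 0 .4;0 0 0 0 0 0 .4'
python3 -m inch '0 0 0 0 0 -30 .4;0 0 0 0 0 -40 .4;0 0 0 0 0 -40 .4;0 0 0 -45 10 -30 .4;0 0 0 0 0 0 .4;0 0 0 0 0 0 .4'
python3 - <<'E'
from h import *
pose()
plates(.033,.043,(.45,.68),(-.25,0),name='w3')
plates(.012,.033,(.45,.68),(-.25,0),mn=1000)
E
```

```text
clock: 24.25
ee_pos: [0.5174, -0.1246, -0.0019]
tcp_rot: [-0.0, 1.0, -0.026, 0.001]
ft_force: [0.1, 0.4, 0.1]
gripper_width: 0.06
grasp_force: 0.0
clock: 24.85
ee_pos: [0.4755, -0.1311, 0.1353]
tcp_rot: [-0.001, 1.0, -0.026, 0.001]
ft_force: [0.2, -0.0, -0.9]
gripper_width: 0.0595
grasp_force: 0.0
t 24.85 tcp [ 0.4755 -0.1311  0.1353] w 0.0595 f [ 0.2 -0.  -0.9]
[[ 0.999 -0.052  0.002]
 [-0.052 -0.999  0.002]
 [ 0.002 -0.002 -1.   ]]
blob [ 595.5 -129.4] [50.2 32.3] long az 86.8 z 0.0362
blob [ 557.2 -126.9] [50.1 31.5] long az 87.1 z 0.0362
blob [ 518.2 -124.4] [50.  31.4] long az 87.2 z 0.0363
blob [ 554.9 -125.9] [114.5 134.4] long az -2.9 z 0.0211
```

View pics/w3.png

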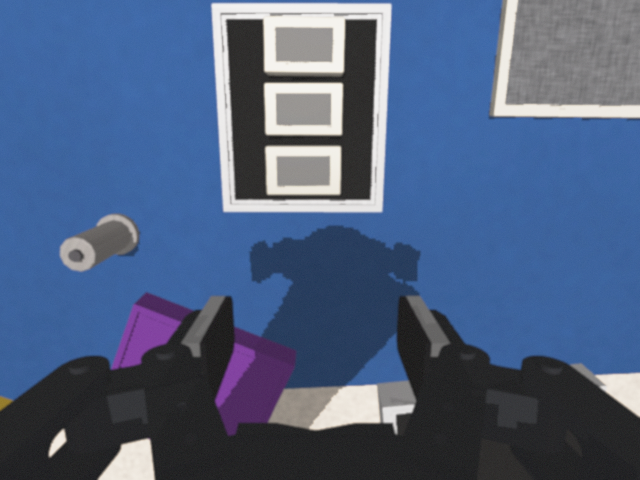

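All three plates lie flat on the carrier (rows 45, 108 and 170 near column 303). Next I square the carrier up by pushing it +x, to line up with the passage.

```bash
python3 -m inch '0 0 -.052 -20 -5 30 1;0 0 0 0 0 40 1;0 0 0 0 0 40 1;0 0 0 0 0 35 1;0 0 0 0 0 18 1;0 0 0 0 0 0 1;0 0 0 0 0 0 1' 60
python3 -m inch '0 0 0 7 0 0 1;0 0 0 7 0 0 1;0 0 0 7 0 0 1;0 0 0 6 0 0 1;0 0 0 6 0 0 1;0 0 0 6 0 0 1;0 0 0 5 0 0 1;0 0 0 4 0 0 1;0 0 0 0 0 0 1;0 0 0 0 0 0 1'
python3 - <<'E'
from h import *
pose()
plates(.033,.043,(.45,.7),(-.25,0),cam='top',mn=20)
plates(.012,.033,(.45,.7),(-.25,0),cam='top',mn=200)
E
```

```text
clock: 25.65
ee_pos: [0.4558, -0.1259, -0.0287]
tcp_rot: [0.0, 1.0, -0.0, -0.001]
ft_force: [0.1, -0.4, 1.1]
gripper_width: 0.0851
grasp_force: 0.0
clock: 26.65
ee_pos: [0.5001, -0.1268, -0.0281]
tcp_rot: [-0.0, 1.0, -0.001, -0.003]
ft_force: [-9.5, 0.0, 8.1]
gripper_width: 0.0853
grasp_force: 6.7
t 26.65 tcp [ 0.5001 -0.1268 -0.0281] w 0.0853 f [-9.5  0.   8.1]
[[ 1.    -0.001 -0.006]
 [-0.001 -1.     0.   ]
 [-0.006 -0.    -1.   ]]
blob [ 617.3 -127.6] [30.  48.1] long az -89.9 z 0.0379
blob [ 589.  -113.6] [24.4 46.8] long az -49.3 z 0.0381
blob [ 588.1 -124.4] [113.9 113.2] long az 89.5 z 0.0228
```

```bash
python3 -m inch '0 0 0 5 0 0 1;0 0 0 5 0 0 1;0 0 0 0 0 0 1;0 0 0 0 0 0 1;0 0 0 -30 0 0 1;0 0 0 -20 0 -30 1;0 0 0 0 0 -40 1;0 0 0 0 0 -40 1;0 0 0 0 0 -40 1;0 0 0 0 0 0 1;0 0 0 0 0 0 1'
python3 - <<'E'
from h import *
pose()
plates(.033,.043,(.45,.7),(-.25,0))
plates(.012,.033,(.45,.7),(-.25,0),mn=1000)
E
```

```text
clock: 27.85
ee_pos: [0.465, -0.125, 0.1226]
tcp_rot: [-0.0, 1.0, 0.001, 0.001]
ft_force: [-0.4, 0.3, -0.2]
gripper_width: 0.0854
grasp_force: 0.0
t 27.85 tcp [ 0.465  -0.125   0.1226] w 0.0854 f [-0.4  0.3 -0.2]
[[ 1.     0.001  0.003]
 [ 0.001 -1.     0.001]
 [ 0.003 -0.001 -1.   ]]
blob [ 588.6 -125.4] [50.1 32.4] long az 89.5 z 0.0357
blob [ 549.4 -124.8] [31.6 50.1] long az -89.9 z 0.0357
blob [ 564.  -124.1] [114.5  88.5] long az 89.7 z 0.0208
```

```bash
python3 -m inch '0 0 0 41 30 0 1;0 0 0 41 30 0 1;0 0 0 40 30 0 1;0 0 0 0 0 0 1'
python3 -m inch '0 0 -.143 0 0 0 1;0 0 -.143 0 0 0 1;0 0 -.143 0 0 0 1;0 0 -.143 0 0 0 1;0 0 -.143 0 0 0 1;0 0 -.143 0 0 0 1;0 0 -.143 0 0 0 1;0 0 -.143 0 0 0 1;0 0 -.143 0 0 0 1;0 0 -.143 0 0 0 1;0 0 -.143 0 0 0 1;0 0 0 0 0 0 1'
python3 - <<'E'
from h import *
pose()
plates(.012,.045,(.5,.7),(-.26,0),mn=1000)
E
```

```text
clock: 28.35
ee_pos: [0.5868, -0.2199, 0.1198]
tcp_rot: [0.003, 1.0, -0.002, -0.0]
ft_force: [-1.0, -0.7, 0.7]
gripper_width: 0.0854
grasp_force: 0.0
clock: 29.55
ee_pos: [0.583, -0.2138, 0.1202]
tcp_rot: [-0.001, 0.707, 0.708, -0.0]
ft_force: [-0.4, -0.8, 0.9]
gripper_width: 0.0853
grasp_force: 0.0
t 29.55 tcp [ 0.583  -0.2138  0.1202] w 0.0853 f [-0.4 -0.8  0.9]
[[-0.002  1.    -0.002]
 [ 1.     0.002  0.002]
 [ 0.002 -0.002 -1.   ]]
blob [ 588.  -125.5] [111.  134.6] long az -0.6 z 0.0228
```

```bash
python3 -m inch '0 0 0 0 4 40 1;0 0 0 0 0 40 1;0 0 0 0 0 35 1;0 0 0 0 0 20 1;0 0 0 0 0 13 1;0 0 0 0 0 0 1'
python3 -m inch '0 0 0 7 0 0 1;0 0 0 7 0 0 1;0 0 0 7 0 0 1;0 0 0 8 0 0 1;0 0 0 8 0 0 1;0 0 0 8 0 0 1;0 0 0 8 0 0 1;0 0 0 8 0 0 1;0 0 0 8 0 0 1;0 0 0 8 0 0 1;0 0 0 4 0 0 1;0 0 0 0 0 0 1'
cat >> h.py <<'E'
def carr(yr,xr=(.47,.69),cam='top'):
    im,d=grab_frame(cam); p=camera_params(cam); w=cloud(p,d); x,y,z=w[...,0],w[...,1],w[...,2]
    m=(z>.012)&(z<.045)&(x>xr[0])&(x<xr[1])&(y>yr[0])&(y<yr[1])
    P=w[m]; X,Y=P[:,0],P[:,1]
    e=lambda a,q:round(np.percentile(a,q)*1000,1)
    print('bbox x',e(X,.3),e(X,99.7),'y',e(Y,.3),e(Y,99.7))
    # +y edge slope
    xs=np.arange(X.min()+.015,X.max()-.015,.008); ys=[Y[abs(X-a)<.004].max() for a in xs if (abs(X-a)<.004).any()]
    print('front edge yaw deg',round(np.degrees(np.arctan(np.polyfit(xs[:len(ys)],ys,1)[0])),2),'front y',round(np.median(ys),4))
E
python3 - <<'E'
from h import *
pose(); carr((-.22,.01))
E
```

```text
clock: 30.2
ee_pos: [0.5866, -0.2138, -0.0285]
tcp_rot: [-0.002, 0.707, 0.707, -0.001]
ft_force: [-0.4, 0.8, 0.7]
gripper_width: 0.0857
grasp_force: 0.0
clock: 31.4
ee_pos: [0.5881, -0.1338, -0.0264]
tcp_rot: [0.0, 0.706, 0.708, -0.0]
ft_force: [-0.9, -2.3, -0.6]
gripper_width: 0.086
grasp_force: 0.9
t 31.4 tcp [ 0.5881 -0.1338 -0.0264] w 0.086 f [-0.9 -2.3 -0.6]
[[-0.002  1.     0.   ]
 [ 1.     0.002 -0.001]
 [-0.001  0.    -1.   ]]
bbox x 520.7 655.8 y -180.7 -67.2
front edge yaw deg 59.66 front y -0.0686
```

```bash
python3 - <<'E'
from h import *
im,d=grab_frame('wrist'); save('w4',im)
im,d=grab_frame('side'); p=camera_params('side'); save('s4',im[290:390,270:430],4)
E
```

```text
(no output)
```

View pics/s4.png

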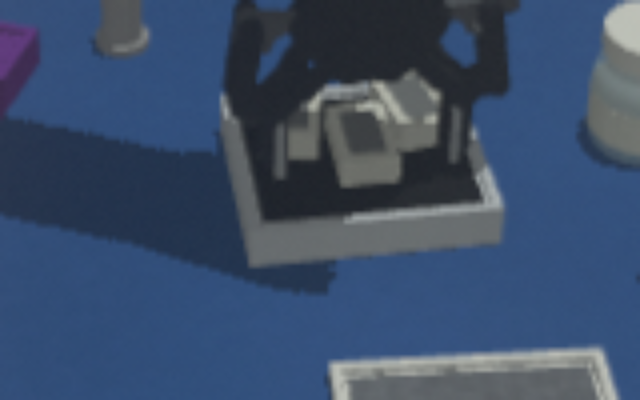

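The fingers (crop (280,150) and (455,135)) rode over the rim and shoved the plates; at full opening the tips sit higher still. I'm lifting and rearranging.

```bash
python3 -m inch '0 0 0 0 0 -20 1;0 0 0 0 0 -30 1;0 0 0 0 0 -40 1;0 0 0 -40 0 -40 1;0 0 0 -40 0 -30 1;0 0 0 -20 0 0 1;0 0 0 0 0 0 1;0 0 0 0 0 0 1'
python3 - <<'E'
from h import *
t,m=pose()
im,w,p=plates(.031,.06,(.5,.7),(-.26,0),name='w5')
L=(w-t)@m
f=(abs(L[...,0])<.03)&(L[...,2]>-.09)&(L[...,2]<.03)&(abs(L[...,1])<.06)
print('tip',np.round(np.percentile(L[f][:,2],[99,99.8]),4))
E
```

```text
clock: 32.35
ee_pos: [0.588, -0.2278, 0.1283]
tcp_rot: [-0.001, 0.707, 0.708, 0.0]
ft_force: [0.7, -0.9, 0.0]
gripper_width: 0.0852
grasp_force: 0.0
t 32.35 tcp [ 0.588  -0.2278  0.1283] w 0.0852 f [ 0.7 -0.9  0. ]
[[-0.002  1.    -0.001]
 [ 1.     0.002  0.002]
 [ 0.002 -0.001 -1.   ]]
blob [ 554.2 -101.9] [41.6 32.3] long az 79.0 z 0.0366
blob [ 607.2 -116.3] [66.8 64.2] long az 0.4 z 0.0366
tip [-0.0509 -0.0497]
```

View pics/w5.png

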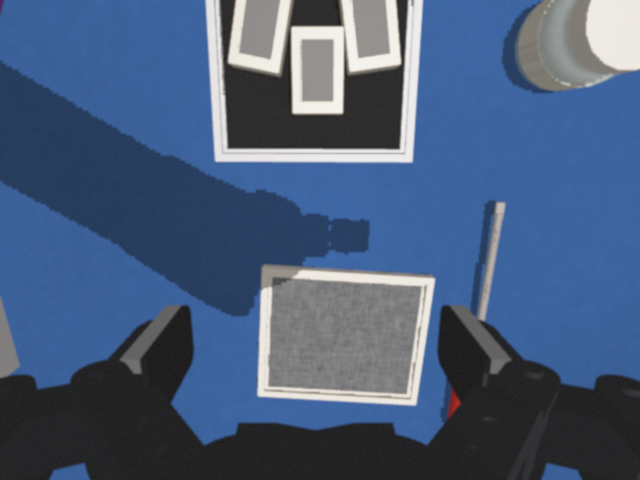

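```bash
python3 -m inch '0 0 0 -30 0 -40 1;0 0 0 0 0 -20 1;0 0 0 0 0 0 1;0 0 0 0 0 0 1'
python3 - <<'E'
from h import *
im,w,p=plates(.031,.06,(.5,.7),(-.26,0))
x,y,z=w[...,0],w[...,1],w[...,2]
m=((z>.031)&(z<.06)&(x>.5)&(x<.7)&(y>-.26)&(y<0)); 
# split plates by eroding
mm=cv2.erode(m.astype(np.uint8),np.ones((7,7)))
n,l,st,c=cv2.connectedComponentsWithStats(mm)
for i in range(1,n):
    if st[i,4]<200: continue
    P=w[l==i]; A=np.c_[P[:,:2],np.ones(len(P))]; k=np.linalg.lstsq(A,P[:,2],rcond=None)[0]
    cc,s,a=cv2.minAreaRect((P[:,:2]*1000).astype(np.float32)); a=a if s[0]>s[1] else a-90
    print(np.round(cc,1),np.round(s,1),round(a,1),'tilt',np.round(k[:2],3),'z',P[:,2].mean().round(4))
carr((-.26,0),cam='wrist')
E
```

```text
clock: 32.8
ee_pos: [0.5888, -0.2564, 0.1879]
tcp_rot: [-0.001, 0.705, 0.709, 0.0]
ft_force: [-0.5, -0.0, 0.1]
gripper_width: 0.0852
grasp_force: 0.0
blob [ 552.5 -108.5] [29.9 32.3] long az -11.1 z 0.0363
blob [ 606.7 -122.7] [66.9 53. ] long az 1.0 z 0.0362
[ 552.8 -108.5] [27.1 27.6] -11.2 tilt [-0.001  0.009] z 0.0364
[ 622.3 -108.5] [27.9 26. ] 7.0 tilt [-0.002  0.008] z 0.0363
[ 589.2 -124.4] [27.2 46.8] -89.0 tilt [-0.003  0.002] z 0.0363
bbox x 520.7 653.9 y -180.3 -94.0
front edge yaw deg 0.61 front y -0.0956
```

Plates are flat and still within the allowed window on the deck (outer ones near (260,35) and (370,35), middle (318,70)), so I leave them. Pushing again with the tips 15 mm lower.

```bash
python3 -m inch '0 0 0 40 -2 46 1;0 0 0 0 0 46 1;0 0 0 0 0 46 1;0 0 0 0 0 46 1;0 0 0 0 0 32 1;0 0 0 0 0 15 1;0 0 0 0 0 0 1;0 0 0 0 0 0 1'
python3 -m inch '0 0 0 6 0 0 1;0 0 0 6 0 0 1;0 0 0 6 0 0 1;0 0 0 6 0 0 1;0 0 0 6 0 0 1;0 0 0 6 0 0 1;0 0 0 6 0 0 1;0 0 0 0 0 0 1'
python3 - <<'E'
from h import *
pose(); carr((-.22,.01))
E
```

```text
clock: 33.7
ee_pos: [0.5875, -0.2263, -0.033]
tcp_rot: [0.001, 0.706, 0.708, 0.0]
ft_force: [0.6, -0.1, 0.3]
gripper_width: 0.0856
grasp_force: 0.0
clock: 34.5
ee_pos: [0.5866, -0.1848, -0.0336]
tcp_rot: [0.001, 0.706, 0.708, -0.0]
ft_force: [-0.2, -3.6, 0.2]
gripper_width: 0.0854
grasp_force: 1.5
t 34.5 tcp [ 0.5866 -0.1848 -0.0336] w 0.0854 f [-0.2 -3.6  0.2]
[[-0.002  1.     0.   ]
 [ 1.     0.002 -0.002]
 [-0.002  0.    -1.   ]]
bbox x 521.1 655.0 y -166.7 -59.9
front edge yaw deg 0.34 front y -0.0607
```

```bash
python3 -m inch '0 0 0 -4 0 0 1;0 0 0 0 0 9 1;0 0 0 0 0 0 1;0 0 0 5 0 0 1;0 0 0 8 0 0 1;0 0 0 8 0 0 1;0 0 0 8 0 0 1;0 0 0 8 0 0 1;0 0 0 8 0 0 1;0 0 0 8 0 0 1;0 0 0 6 0 0 1;0 0 0 0 0 0 1'
python3 - <<'E'
from h import *
pose(); carr((-.15,.06),(.5,.68))
E
```

```text
clock: 35.75
ee_pos: [0.5868, -0.1268, -0.0427]
tcp_rot: [-0.001, 0.706, 0.708, 0.001]
ft_force: [0.9, -0.1, 0.1]
gripper_width: 0.0854
grasp_force: 0.0
t 35.75 tcp [ 0.5868 -0.1268 -0.0427] w 0.0854 f [ 0.9 -0.1  0.1]
[[-0.004  1.    -0.   ]
 [ 1.     0.004  0.002]
 [ 0.002 -0.    -1.   ]]
bbox x 522.3 655.3 y -95.1 -2.2
front edge yaw deg -0.1 front y -0.0031
```

```bash
python3 -m inch '0 0 0 7 0 0 1;0 0 0 9 0 0 1;0 0 0 10 0 0 1;0 0 0 10 0 0 1;0 0 0 10 0 0 1;0 0 0 10 0 0 1;0 0 0 10 0 0 1;0 0 0 10 0 0 1;0 0 0 10 0 0 1;0 0 0 9 0 0 1;0 0 0 5 0 0 1;0 0 0 0 0 0 1'
python3 - <<'E'
from h import *
pose(); carr((-.05,.15),(.5,.68))
E
```

```text
clock: 37.0
ee_pos: [0.5867, -0.029, -0.0424]
tcp_rot: [0.0, 0.706, 0.708, 0.0]
ft_force: [0.1, -3.9, 0.6]
gripper_width: 0.0852
grasp_force: 1.5
t 37.0 tcp [ 0.5867 -0.029  -0.0424] w 0.0852 f [ 0.1 -3.9  0.6]
[[-0.002  1.     0.001]
 [ 1.     0.002 -0.   ]
 [-0.     0.001 -1.   ]]
bbox x 528.0 654.9 y 28.2 95.6
front edge yaw deg 0.64 front y 0.0942
```

```bash
python3 -m inch '0 0 0 8 0 0 1;0 0 0 10 0 0 1;0 0 0 10 0 0 1;0 0 0 10 0 0 1;0 0 0 10 0 0 1;0 0 0 10 0 0 1;0 0 0 10 0 0 1;0 0 0 10 0 0 1;0 0 0 10 0 0 1;0 0 0 9 0 0 1;0 0 0 5 0 0 1;0 0 0 0 0 0 1'
python3 - <<'E'
from h import *
pose(); carr((.05,.25),(.5,.68))
im,w,p=plates(.031,.06,(.48,.7),(.05,.26))
# nest outline from top
im,d=grab_frame('top'); p=camera_params('top'); w=cloud(p,d); x,y,z=w[...,0],w[...,1],w[...,2]
g=(im.min(-1)>110)&(abs(z)<.012)&(x>.43)&(x<.65)&(y>.13)&(y<.33)
for lo in np.arange(.44,.65,.01):
    k=g&(x>=lo)&(x<lo+.01); 
    if k.sum()>3: print(round(lo,2),k.sum(),np.round(np.percentile(y[k],[0,10,50,90,100]),3))
save('t6',im[180:290,150:310],5)
E
```

```text
clock: 38.25
ee_pos: [0.5864, 0.0724, -0.0424]
tcp_rot: [0.0, 0.707, 0.708, 0.0]
ft_force: [0.7, -3.8, 1.6]
gripper_width: 0.0856
grasp_force: 2.0
t 38.25 tcp [ 0.5864  0.0724 -0.0424] w 0.0856 f [ 0.7 -3.8  1.6]
[[-0.002  1.     0.001]
 [ 1.     0.002 -0.001]
 [-0.001  0.001 -1.   ]]
bbox x 550.4 653.9 y 146.4 197.0
front edge yaw deg -0.94 front y 0.1965
blob [552.7 155.8] [31.2 32.8] long az -10.6 z 0.037
blob [606.6 141.5] [67.7 53.4] long az 2.1 z 0.037
blob [532.5  73.9] [26.2 34.1] long az -0.5 z 0.0542
blob [642.3  73.9] [35.9 26.6] long az 0.2 z 0.0542
0.45 37 [0.247 0.256 0.286 0.306 0.311]
0.46 4 [0.311 0.311 0.311 0.312 0.312]
0.47 4 [0.311 0.311 0.311 0.311 0.311]
0.49 8 [0.309 0.31  0.312 0.314 0.315]
0.5 6 [0.31  0.31  0.312 0.314 0.314]
0.51 8 [0.31  0.31  0.313 0.314 0.314]
0.52 6 [0.31  0.311 0.312 0.314 0.314]
0.53 8 [0.309 0.31  0.312 0.314 0.314]
0.54 7 [0.31  0.31  0.313 0.314 0.314]
0.55 7 [0.309 0.309 0.31  0.313 0.314]
0.56 8 [0.309 0.31  0.311 0.314 0.314]
0.57 6 [0.309 0.309 0.311 0.314 0.315]
0.58 7 [0.309 0.31  0.311 0.313 0.313]
0.59 7 [0.31  0.31  0.312 0.313 0.313]
0.6 8 [0.309 0.309 0.311 0.312 0.313]
0.61 6 [0.31  0.31  0.312 0.313 0.313]
0.62 67 [0.202 0.212 0.251 0.299 0.313]
```

View pics/t6.png

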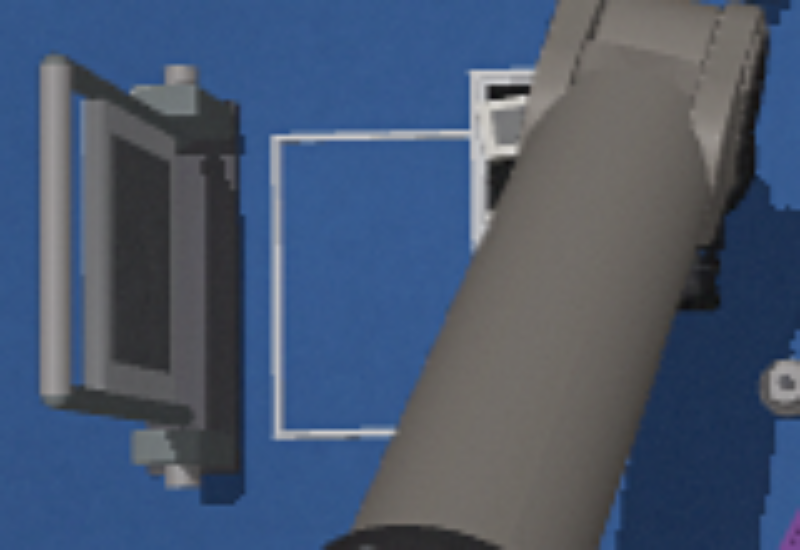

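```bash
python3 -m inch '0 0 0 7 0 0 1;0 0 0 9 0 0 1;0 0 0 10 0 0 1;0 0 0 10 0 0 1;0 0 0 10 0 0 1;0 0 0 10 0 0 1;0 0 0 10 0 0 1;0 0 0 10 0 0 1;0 0 0 8 0 0 1;0 0 0 6 0 0 1;0 0 0 4 0 0 1;0 0 0 0 0 0 1'
python3 - <<'E'
from h import *
pose(); carr((.15,.325),(.5,.68))
E
```

```text
clock: 39.6
ee_pos: [0.5861, 0.1652, -0.0424]
tcp_rot: [0.001, 0.707, 0.707, -0.001]
ft_force: [1.0, -6.6, 3.9]
gripper_width: 0.0853
grasp_force: 2.9
t 39.6 tcp [ 0.5861  0.1652 -0.0424] w 0.0853 f [ 1.  -6.6  3.9]
[[-0.001  1.     0.   ]
 [ 1.     0.001 -0.002]
 [-0.002  0.    -1.   ]]
bbox x 520.6 653.5 y 153.5 287.5
front edge yaw deg 60.25 front y 0.1866
```

```bash
python3 -m inch '0 0 0 4 0 0 1;0 0 0 2 0 0 1;0 0 0 0 0 0 1;0 0 0 -30 0 0 1;0 0 0 0 0 -40 1;0 0 0 0 0 -45 1;0 0 0 0 0 -45 1;0 0 0 0 40 -20 1;0 0 0 30 40 0 1;0 0 0 40 35 0 1;0 0 0 22 0 0 1;0 0 0 0 0 0 1'
python3 -m inch '0 0 -.143 0 0 0 1;0 0 -.143 0 0 0 1;0 0 -.143 0 0 0 1;0 0 -.143 0 0 0 1;0 0 -.143 0 0 0 1;0 0 -.143 0 0 0 1;0 0 -.143 0 0 0 1;0 0 -.143 0 0 0 1;0 0 -.143 0 0 0 1;0 0 -.143 0 0 0 1;0 0 -.143 0 0 0 1;0 0 0 0 0 0 1'
python3 - <<'E'
from h import *
t,m=pose(); plates(.031,.045,(.48,.7),(.15,.32),name='w7'); plates(.012,.045,(.48,.7),(.15,.32),mn=1000)
im,d=grab_frame('side'); p=camera_params('side'); u=px(p,t)[0]; print(u); save('s7',im[120:320,220:460],3.3)
E
```

```text
clock: 40.85
ee_pos: [0.6971, 0.2414, 0.1053]
tcp_rot: [-0.003, 0.703, 0.711, 0.001]
ft_force: [-0.3, -0.3, 0.3]
gripper_width: 0.0856
grasp_force: 0.0
clock: 42.05
ee_pos: [0.6975, 0.2326, 0.1071]
tcp_rot: [-0.001, -0.002, 1.0, 0.001]
ft_force: [0.1, 0.1, -0.6]
gripper_width: 0.0854
grasp_force: 0.0
t 42.05 tcp [0.6975 0.2326 0.1071] w 0.0854 f [ 0.1  0.1 -0.6]
[[-1.    -0.004 -0.002]
 [-0.004  1.     0.001]
 [ 0.002  0.001 -1.   ]]
blob [603.8 250.2] [69.7 73. ] long az -82.0 z 0.0369
blob [606.  239.2] [ 95.1 114.7] long az -89.9 z 0.0223
[374.36486855 214.63454704]
```

View pics/w7.png

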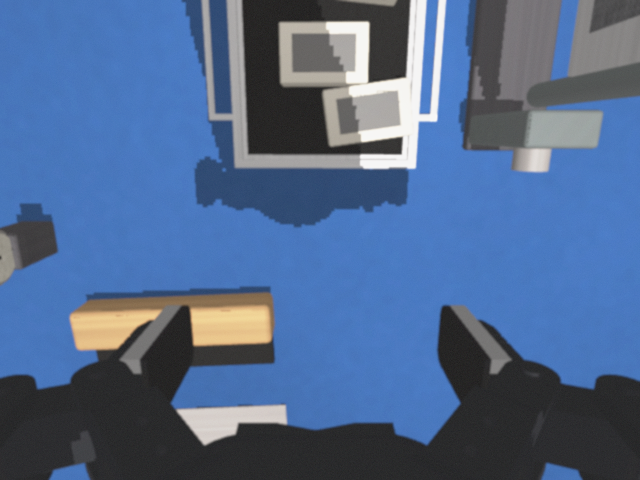

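```bash
python3 -m inch '0 0 0 12 5 30 1;0 0 0 0 0 40 1;0 0 0 0 0 40 1;0 0 0 0 0 30 1;0 0 0 0 0 10 1;0 0 0 0 0 0 1;0 0 0 0 0 0 1'
python3 -c "
from h import *
pose()"
```

```text
clock: 42.9
ee_pos: [0.6882, 0.2381, -0.041]
tcp_rot: [0.001, -0.002, 1.0, 0.0]
ft_force: [-0.0, 0.8, 0.6]
gripper_width: 0.0849
grasp_force: 0.0
t 42.9 tcp [ 0.6882  0.2381 -0.041 ] w 0.0849 f [-0.   0.8  0.6]
[[-1.    -0.004  0.003]
 [-0.004  1.     0.001]
 [-0.003  0.001 -1.   ]]
```

```bash
python3 -m inch '0 0 0 7 0 0 1;0 0 0 7 0 0 1;0 0 0 7 0 0 1;0 0 0 7 0 0 1;0 0 0 7 0 0 1;0 0 0 7 0 0 1;0 0 0 7 0 0 1;0 0 0 7 0 0 1;0 0 0 7 0 0 1;0 0 0 5 0 0 1;0 0 0 3 0 0 1;0 0 0 0 0 0 1'
python3 -m inch '0 0 0 0 0 0 1;0 0 0 -30 0 0 1;0 0 0 -20 0 -20 1;0 0 0 0 0 -45 1;0 0 0 0 0 -45 1;0 0 0 0 0 -45 1;0 0 0 0 0 -30 1;0 0 0 0 0 0 1;0 0 0 0 0 0 1'
python3 - <<'E'
from h import *
pose(); plates(.031,.045,(.45,.7),(.15,.32)); plates(.012,.045,(.45,.7),(.15,.32),mn=1000); plates(.012,.045,(.45,.7),(.15,.32),mn=100,cam='top')
E
```

```text
clock: 44.1
ee_pos: [0.6171, 0.2376, -0.0416]
tcp_rot: [0.002, -0.002, 1.0, 0.0]
ft_force: [4.4, 0.3, 2.0]
gripper_width: 0.0855
grasp_force: 2.1
clock: 45.0
ee_pos: [0.6641, 0.2379, 0.1419]
tcp_rot: [-0.001, -0.002, 1.0, 0.0]
ft_force: [-0.7, -0.3, -0.6]
gripper_width: 0.0856
grasp_force: 0.0
t 45.0 tcp [0.6641 0.2379 0.1419] w 0.0856 f [-0.7 -0.3 -0.6]
[[-1.    -0.005 -0.003]
 [-0.005  1.     0.   ]
 [ 0.003  0.    -1.   ]]
blob [555.3 249. ] [69.9 73.4] long az -81.5 z 0.0357
blob [559.8 238.4] [ 91.8 114.4] long az -89.7 z 0.0219
blob [540.4 223.3] [134.3  87.2] long az 0.2 z 0.0238
```

Carrier centred at (.539,.238), nest at (.540,.237). Next, the head bar.

```bash
python3 -m inch '0 0 0 0 0 -40 .3;0 0 0 0 0 -40 .3;0 0 0 0 0 -40 .3;0 0 0 0 0 -40 .3;0 0 0 31 13 0 .3;0 0 0 31 13 0 .3;0 0 0 31 14 0 .3;0 0 0 31 13 0 .3;0 0 0 0 0 0 .3;0 0 0 0 0 0 .3'
python3 - <<'E'
from h import *
pose()
for c in('wrist','top','side'):
    im,d=grab_frame(c); p=camera_params(c); w=cloud(p,d); x,y,z=w[...,0],w[...,1],w[...,2]
    m=(z>.26)&(z<.30)&(x>.47)&(x<.61)&(y>.32)&(y<.38)
    if m.sum()>5: print(c,m.sum(),np.round(np.percentile(w[m],[2,50,98],axis=0),4).tolist())
E
```

```text
clock: 46.15
ee_pos: [0.5403, 0.2904, 0.301]
tcp_rot: [-0.001, -0.003, 1.0, -0.001]
ft_force: [-0.6, -1.1, -0.6]
gripper_width: 0.0557
grasp_force: 0.0
t 46.15 tcp [0.5403 0.2904 0.301 ] w 0.0557 f [-0.6 -1.1 -0.6]
[[-1.    -0.006 -0.002]
 [-0.006  1.    -0.001]
 [ 0.002 -0.001 -1.   ]]
wrist 5184 [[0.4717, 0.3402, 0.2741], [0.5123, 0.3456, 0.2799], [0.5615, 0.353, 0.2818]]
side 279 [[0.4743, 0.3344, 0.2659], [0.5397, 0.3413, 0.2743], [0.6075, 0.3492, 0.2802]]
```

```bash
python3 -m inch '0 0 0 0 28 0 .3;0 0 0 0 28 0 .3;0 0 0 0 0 0 .3;0 0 0 0 0 20 .3;0 0 0 0 0 26 .3;0 0 0 0 0 26 .3;0 0 0 0 0 0 .3;0 0 0 0 0 0 -1;0 0 0 0 0 0 -1;0 0 0 0 0 0 -1;0 0 0 0 0 0 -1;0 0 0 0 0 0 -1' 50
python3 -m inch '0 0 0 0 0 0 -1;0 0 0 0 0 0 -1'
```

```text
clock: 47.5
ee_pos: [0.5425, 0.3475, 0.2323]
tcp_rot: [0.002, -0.002, 1.0, 0.002]
ft_force: [0.0, 1.7, 5.1]
gripper_width: 0.012
grasp_force: 49.2
clock: 47.7
ee_pos: [0.5425, 0.3475, 0.2323]
tcp_rot: [0.002, -0.002, 1.0, 0.002]
ft_force: [2.1, 2.3, 6.6]
gripper_width: 0.0117
grasp_force: 49.3
```

```bash
python3 -m inch '0 0 0 0 -15.7 .6 -1;0 0 0 0 -15.6 1.8 -1;0 0 0 0 -15.5 2.9 -1;0 0 0 0 -15.2 4 -1;0 0 0 0 -14.9 5 -1;0 0 0 0 -14.4 6.3 -1;0 0 0 0 -13.9 7.4 -1;0 0 0 0 -13.3 8.4 -1;0 0 0 0 -12.6 9.4 -1;0 0 0 0 -11.9 10.3 -1;0 0 0 0 0 0 -1'
```

```text
clock: 48.8
ee_pos: [0.5423, 0.2021, 0.1731]
tcp_rot: [0.0, -0.001, 1.0, 0.0]
ft_force: [2.3, 4.2, 4.3]
gripper_width: 0.0115
grasp_force: 52.1
```

```bash
python3 -m inch '0 0 0 0 -11.1 11.2 -1;0 0 0 0 -10.2 12 -1;0 0 0 0 -9.3 12.7 -1;0 0 0 0 -8.3 13.4 -1;0 0 0 0 -7.3 13.9 -1;0 0 0 0 -6.2 14.5 -1;0 0 0 0 -5.1 14.9 -1;0 0 0 0 -4 15.2 -1;0 0 0 0 -2.9 15.5 -1;0 0 0 0 -1.7 14 -1;0 0 0 0 0 0 -1'
python3 - <<'E'
from h import *
pose()
im,d=grab_frame('side'); p=camera_params('side'); w=cloud(p,d); save('s8',im[170:330,220:420],4)
x,y,z=w[...,0],w[...,1],w[...,2]
m=(z>.05)&(z<.13)&(x>.46)&(x<.515)&(y>.09)&(y<.16); print(m.sum(),np.round(np.percentile(w[m],[2,50,98],axis=0),4).tolist() if m.sum() else '')
E
```

```text
clock: 49.9
ee_pos: [0.5423, 0.1381, 0.036]
tcp_rot: [0.0, -0.003, 1.0, 0.001]
ft_force: [0.7, 5.7, 6.9]
gripper_width: 0.0117
grasp_force: 58.1
t 49.9 tcp [0.5423 0.1381 0.036 ] w 0.0117 f [0.7 5.7 6.9]
[[-1.    -0.005  0.   ]
 [-0.005  1.     0.001]
 [-0.     0.001 -1.   ]]
132 [[0.4609, 0.1264, 0.0767], [0.4848, 0.1322, 0.0847], [0.514, 0.1576, 0.0904]]
```

View pics/s8.png

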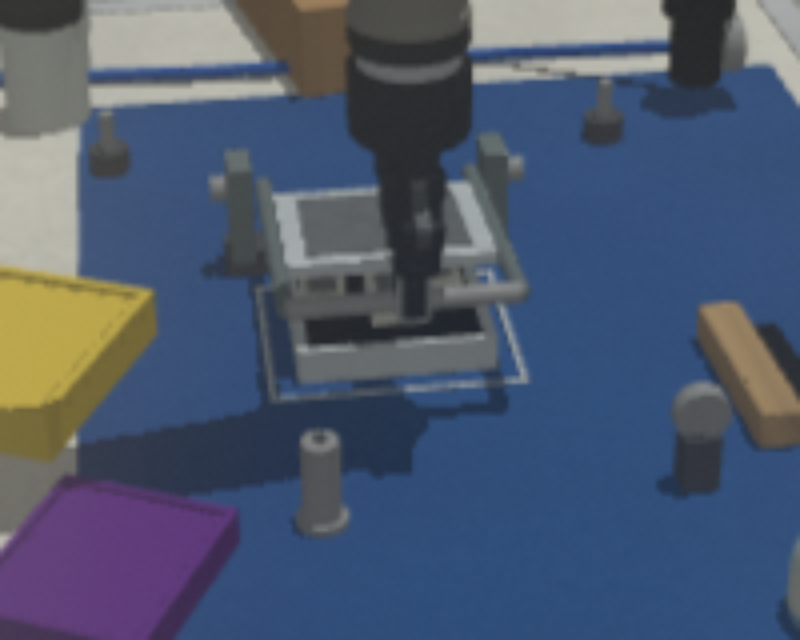

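```bash
python3 -m inch '0 0 0 0 0 4 -1;0 0 0 0 0 4 -1;0 0 0 0 0 0 -1;0 0 0 0 0 0 -1;0 0 0 0 0 0 -1;0 0 0 0 0 0 -1;0 0 0 0 0 0 -1;0 0 0 0 0 0 -1'
python3 -m inch '0 0 0 0 0 -4 -1;0 0 0 0 0 -3 -1;0 0 0 0 1.7 -14 -1;0 0 0 0 2.9 -15.5 -1;0 0 0 0 4 -15.2 -1;0 0 0 0 5.1 -14.9 -1;0 0 0 0 6.2 -14.5 -1;0 0 0 0 7.3 -13.9 -1;0 0 0 0 8.3 -13.4 -1;0 0 0 0 9.3 -12.7 -1;0 0 0 0 10.2 -12 -1;0 0 0 0 11.1 -11.2 -1'
python3 -m inch '0 0 0 0 11.9 -10.3 -1;0 0 0 0 12.6 -9.4 -1;0 0 0 0 13.3 -8.4 -1;0 0 0 0 13.9 -7.4 -1;0 0 0 0 14.4 -6.3 -1;0 0 0 0 14.9 -5 -1;0 0 0 0 15.2 -4 -1;0 0 0 0 15.5 -2.9 -1;0 0 0 0 15.6 -1.8 -1;0 0 0 0 15.7 -.6 -1;0 0 0 0 0 0 -1;0 0 0 0 0 0 -1'
```

```text
clock: 50.75
ee_pos: [0.5423, 0.1379, 0.031]
tcp_rot: [0.0, -0.002, 1.0, 0.001]
ft_force: [-3.7, 4.0, 18.6]
gripper_width: 0.0115
grasp_force: 59.4
clock: 51.95
ee_pos: [0.5422, 0.2068, 0.1719]
tcp_rot: [0.001, -0.004, 1.0, 0.002]
ft_force: [7.4, 11.4, -10.5]
gripper_width: 0.0115
grasp_force: 58.6
clock: 53.15
ee_pos: [0.5422, 0.347, 0.2297]
tcp_rot: [0.001, -0.002, 1.0, 0.0]
ft_force: [6.3, 0.8, 2.7]
gripper_width: 0.0117
grasp_force: 54.3
```

```bash
python3 -m inch '0 0 0 0 0 0 .4;0 0 0 0 0 0 .4;0 0 0 0 0 0 .4;0 0 0 0 0 0 .4;0 0 0 0 0 -30 .4;0 0 0 0 0 -40 .4;0 0 0 0 0 -40 .4;0 0 0 -30 -25 0 .4;0 0 0 -40 -40 0 .4;0 0 0 -40 -40 0 .4;0 0 0 0 0 50 .4;0 0 0 0 0 50 .4'
python3 -m inch '0 0 0 0 0 20 .4;0 0 0 0 0 0 .4;0 0 0 0 0 0 .4'
python3 - <<'E'
from h import *
pose()
im,w,p=plates(.031,.05,(.44,.64),(.16,.31),name='w9')
plates(.012,.05,(.44,.64),(.16,.31),mn=1000)
x,y,z=w[...,0],w[...,1],w[...,2]
mm=cv2.erode(((z>.031)&(z<.06)&(x>.44)&(x<.64)&(y>.16)&(y<.31)).astype(np.uint8),np.ones((5,5)))
n,l,st,c=cv2.connectedComponentsWithStats(mm)
for i in range(1,n):
    if st[i,4]<200: continue
    P=w[l==i]; cc,s,a=cv2.minAreaRect((P[:,:2]*1000).astype(np.float32)); a=a if s[0]>s[1] else a-90
    print(np.round(cc,1),np.round(s,1),round(a,1))
im,d=grab_frame('top'); p=camera_params('top'); w=cloud(p,d); x,y,z=w[...,0],w[...,1],w[...,2]
m=(z>.255)&(z<.30)&(x>.45)&(x<.63)&(y>.28)&(y<.4); print('bar',m.sum(),np.round(np.nanmedian(w[m],0),3))
E
```

```text
clock: 54.35
ee_pos: [0.6447, 0.2484, 0.2396]
tcp_rot: [0.002, 0.0, 1.0, 0.001]
ft_force: [-0.6, 1.5, -1.5]
gripper_width: 0.0601
grasp_force: 0.0
clock: 54.65
ee_pos: [0.6425, 0.2511, 0.22]
tcp_rot: [0.0, -0.002, 1.0, 0.0]
ft_force: [0.3, 0.2, 0.6]
gripper_width: 0.0598
grasp_force: 0.0
t 54.65 tcp [0.6425 0.2511 0.22  ] w 0.0598 f [0.3 0.2 0.6]
[[-1.    -0.004  0.   ]
 [-0.004  1.     0.   ]
 [-0.     0.    -1.   ]]
blob [496.5 254.5] [50.2 32.7] long az 85.0 z 0.0379
blob [559.6 251.1] [66.5 76.7] long az -88.4 z 0.038
blob [540.7 238.7] [132.2 114.3] long az 0.3 z 0.0231
[497.3 254.5] [46.4 30.1] 84.6
[557.3 249.8] [66.  69.1] -81.7
bar 9 [0.466 0.35  0.281]
```

View pics/w9.png

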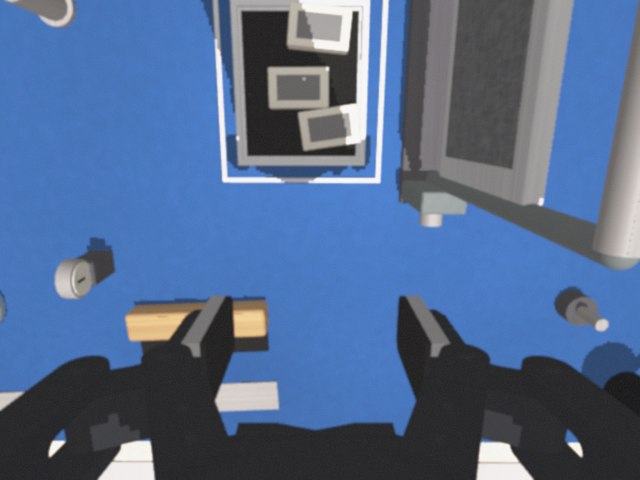

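All three plates are in view (px (320,28), (298,88), (332,127)) and the head is upright.

```bash
python3 - <<'E'
from h import *
p=camera_params('wrist')
for n,c in (('mid',[(268,67),(328,67),(329,108),(268,108)]),('px',[(299,113),(365,104),(366,138),(305,151)])):
    P=np.array([at_z(p,v,u,.038)[:2] for u,v in c])*1000; print(n,np.round(P,1).tolist(),cv2.minAreaRect(P.astype(np.float32)),P.mean(0).round(1))
im,d=grab_frame('wrist'); w=cloud(p,d)
save('w10',im[0:170,200:400],4)
E
```

```text
mid [[528.1, 212.8], [527.8, 262.1], [559.8, 263.3], [560.1, 212.0]] ((543.9318237304688, 237.56057739257812), (32.02467727661133, 51.359806060791016), 0.2893129885196686) [543.9 237.5]
px [[564.0, 238.0], [556.5, 293.5], [584.1, 295.4], [595.3, 243.1]] ((575.93115234375, 267.9035339355469), (31.723588943481445, 55.99208068847656), 7.690328121185303) [575.  267.5]
```

View pics/w10.png

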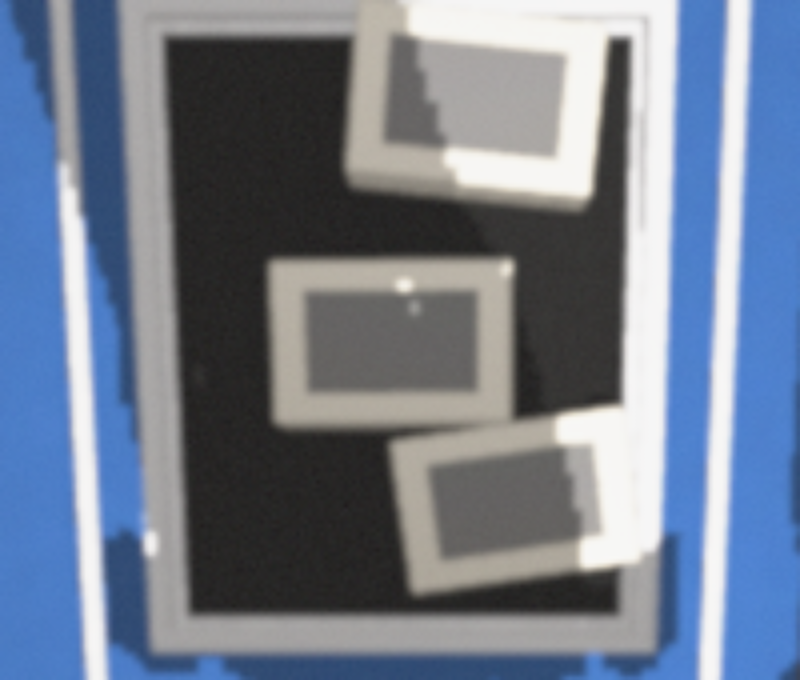

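```bash
python3 -m inch '0 0 0 35 -5 0 .4;0 0 0 35 -5 0 .4;0 0 0 33 -4 0 .4;0 0 0 0 0 45 .4;0 0 0 0 0 45 .4;0 0 0 0 0 45 .4;0 0 0 0 0 45 .4;0 0 0 0 0 20 .4;0 0 0 0 0 0 .4;0 0 0 0 0 0 .4'
python3 -c "
from h import *
pose()"
```

```text
clock: 55.85
ee_pos: [0.5408, 0.237, 0.0207]
tcp_rot: [0.001, -0.002, 1.0, 0.001]
ft_force: [-0.4, 0.1, -0.1]
gripper_width: 0.0597
grasp_force: 0.0
t 55.85 tcp [0.5408 0.237  0.0207] w 0.0597 f [-0.4  0.1 -0.1]
[[-1.    -0.004  0.002]
 [-0.004  1.     0.001]
 [-0.002  0.001 -1.   ]]
```

```bash
python3 -m inch '0 0 0 1 0 16 .4;0 0 0 0 0 10 .4;0 0 0 0 0 5 .4;0 0 0 0 0 0 .4;0 0 0 0 0 0 -.5;0 0 0 0 0 0 -.5;0 0 0 0 0 0 -.5;0 0 0 0 0 0 -.5;0 0 0 0 0 0 -.5' 50
python3 -m inch '0 0 0 0 0 -15 -.5;0 0 0 0 0 -40 -.5;0 0 0 0 0 -45 -.5;0 0 0 0 0 -45 -.5;0 0 0 0 0 0 -.5'
```

```text
clock: 56.75
ee_pos: [0.5394, 0.2368, -0.0107]
tcp_rot: [0.001, -0.002, 1.0, 0.001]
ft_force: [-0.6, 0.6, 5.9]
gripper_width: 0.0484
grasp_force: 52.1
clock: 57.25
ee_pos: [0.5432, 0.2382, 0.1409]
tcp_rot: [0.006, -0.002, 1.0, 0.003]
ft_force: [1.0, 0.4, 0.2]
gripper_width: 0.0484
grasp_force: 51.9
```

```bash
python3 -m inch '0 0 0 -8 -47 0 -.5;0 0 0 -8 -47 0 -.5;0 0 0 -8 -47 0 -.5;0 0 0 -8 -47 0 -.5;0 0 0 -8 -47 0 -.5;0 0 0 -8 -47 0 -.5;0 0 0 -8 -47 0 -.5;0 0 0 -8 -47 0 -.5;0 0 0 -8 -47 0 -.5;0 0 0 -8 -47 0 -.5;0 0 0 -8 -47 0 -.5;0 0 0 -8 -47 0 -.5'
python3 -m inch '0 0 0 0 0 0 -.5;0 0 0 0 0 0 -.5;0 0 0 0 0 0 -.5'
python3 - <<'E'
from h import *
pose()
im,d=grab_frame('wrist'); p=camera_params('wrist'); w=cloud(p,d); x,y,z=w[...,0],w[...,1],w[...,2]; save('w11',im)
m=(z>.003)&(z<.016)&(x>.5)&(x<.72)&(y>-.44)&(y<-.22); P=w[m]
print(m.sum(),cv2.minAreaRect((P[:,:2]*1000).astype(np.float32)), np.percentile(P,[.5,99.5],axis=0).round(4).tolist())
im,d=grab_frame('side'); p=camera_params('side'); w=cloud(p,d); x,y,z=w[...,0],w[...,1],w[...,2]
m=(z>.003)&(z<.016)&(x>.5)&(x<.72)&(y>-.44)&(y<-.22)&(im[...,0]>60)&(abs(im[...,0].astype(int)-im[...,2])<40); P=w[m]
print(m.sum(),cv2.minAreaRect((P[:,:2]*1000).astype(np.float32)))
E
```

```text
clock: 58.45
ee_pos: [0.6365, -0.3286, 0.1328]
tcp_rot: [-0.0, -0.002, 1.0, 0.0]
ft_force: [1.0, -0.0, -0.1]
gripper_width: 0.0485
grasp_force: 51.9
clock: 58.75
ee_pos: [0.637, -0.325, 0.1326]
tcp_rot: [-0.0, -0.003, 1.0, 0.001]
ft_force: [0.6, -0.3, 0.6]
gripper_width: 0.0482
grasp_force: 52.0
t 58.75 tcp [ 0.637  -0.325   0.1326] w 0.0482 f [ 0.6 -0.3  0.6]
[[-1.    -0.006 -0.001]
 [-0.006  1.     0.002]
 [ 0.001  0.002 -1.   ]]
27974 ((627.93359375, -305.9348449707031), (187.70431518554688, 168.7290802001953), 84.67308807373047) [[0.5431, -0.3808, 0.0036], [0.6781, -0.2639, 0.0096]]
2537 ((630.231689453125, -316.2244567871094), (191.4624786376953, 178.94638061523438), 89.56883239746094)
```

View pics/w11.png

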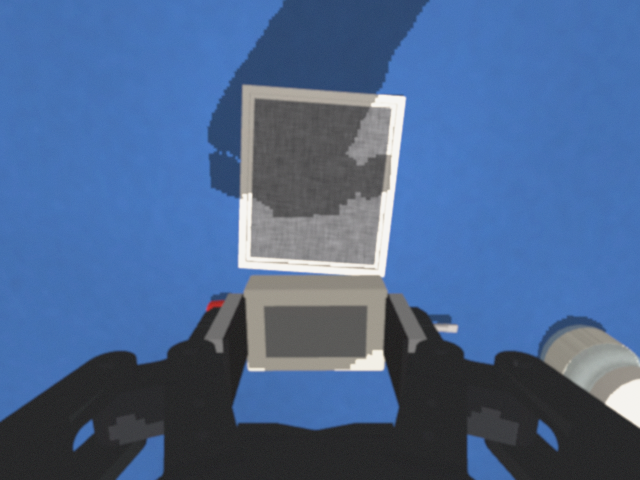

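Held plate in view at (315,322); tray corners at (242,87), (405,97), (384,275) and (239,267).

```bash
python3 - <<'E'
from h import *
p=camera_params('wrist')
P=np.array([at_z(p,v,u,.009)[:2] for u,v in [(242,87),(405,97),(384,275),(239,267)]])*1000
print(P.round(1).tolist(),P.mean(0),cv2.minAreaRect(P.astype(np.float32)))
E
```

```text
[[542.5, -375.5], [548.1, -261.7], [680.1, -269.6], [674.3, -382.9]] [ 611.22608222 -322.41957731] ((611.1931762695312, -322.3283386230469), (113.86894226074219, 132.7983856201172), 86.75467681884766)
```

```bash
python3 -m inch '0 0 .057 -8 1 40 -.5;0 0 0 0 0 40 -.5;0 0 0 0 0 40 -.5;0 0 0 0 0 25 -.5;0 0 0 0 0 8 -.5;0 0 0 0 0 4 -.5;0 0 0 0 0 0 -.5;0 0 0 0 0 0 -.5'
python3 -c "
from h import *
pose()"
```

```text
clock: 59.65
ee_pos: [0.6463, -0.3268, -0.0217]
tcp_rot: [0.002, 0.026, 1.0, -0.001]
ft_force: [-0.2, -0.2, -0.2]
gripper_width: 0.0486
grasp_force: 52.0
t 59.65 tcp [ 0.6463 -0.3268 -0.0217] w 0.0486 f [-0.2 -0.2 -0.2]
[[-0.999  0.052  0.003]
 [ 0.052  0.999 -0.001]
 [-0.003 -0.001 -1.   ]]
```

```bash
python3 -m inch '0 0 0 0 0 3 -.5;0 0 0 0 0 0 -.5;0 0 0 0 0 0 .4;0 0 0 0 0 0 .4;0 0 0 0 0 0 .4;0 0 0 0 0 -30 .4;0 0 0 0 0 -45 .4;0 0 0 0 0 -45 .4;0 0 0 0 0 -45 .4;0 0 0 0 0 -45 .4;0 0 -.05 0 0 -30 .4;0 0 0 0 0 0 .4'
python3 -m inch '0 0 0 0 48 0 .4;0 0 0 0 48 0 .4;0 0 0 0 48 0 .4;0 0 0 0 48 0 .4;0 0 0 0 48 0 .4;0 0 0 0 48 0 .4;0 0 0 0 48 0 .4;0 0 0 0 48 0 .4;0 0 0 0 48 0 .4;0 0 0 0 48 0 .4;0 0 0 0 48 0 .4;0 0 0 0 48 0 .4'
python3 -m inch '0 0 0 0 0 0 .4;0 0 0 0 0 0 .4'
python3 - <<'E'
from h import *
pose()
plates(.031,.05,(.44,.64),(.16,.31))
plates(.012,.03,(.44,.64),(.16,.31),mn=1000)
plates(.017,.03,(.53,.7),(-.42,-.25),cam='top',mn=20)
E
```

```text
clock: 60.85
ee_pos: [0.6474, -0.3284, 0.22]
tcp_rot: [0.005, 0.001, 1.0, -0.002]
ft_force: [0.3, -0.6, 0.2]
gripper_width: 0.0601
grasp_force: 0.0
clock: 62.05
ee_pos: [0.6456, 0.2516, 0.2124]
tcp_rot: [-0.001, 0.002, 1.0, -0.0]
ft_force: [0.6, -0.2, 0.1]
gripper_width: 0.0599
grasp_force: 0.0
clock: 62.25
ee_pos: [0.6453, 0.2517, 0.2118]
tcp_rot: [-0.001, -0.0, 1.0, -0.0]
ft_force: [1.2, -0.9, -0.7]
gripper_width: 0.0598
grasp_force: 0.0
t 62.25 tcp [0.6453 0.2517 0.2118] w 0.0598 f [ 1.2 -0.9 -0.7]
[[-1.    -0.001 -0.002]
 [-0.001  1.    -0.001]
 [ 0.002 -0.001 -1.   ]]
blob [496.3 251.9] [50.  32.7] long az 84.6 z 0.0372
blob [574.4 261.1] [32. 50.] long az -81.8 z 0.0373
blob [542.  237.4] [129.3 114.3] long az 0.2 z 0.0217
blob [ 647.8 -326.1] [49.9 32.8] long az 88.7 z 0.022
```

```bash
python3 -m inch '0 0 0 35 5 0 .4;0 0 0 36 4.5 0 .4;0 0 -.143 0 0 0 .4;0 0 0 0 0 45 .4;0 0 0 0 0 45 .4;0 0 0 0 0 45 .4;0 0 0 0 0 45 .4;0 0 0 0 0 20 .4;0 0 0 0 0 0 .4;0 0 0 0 0 0 .4'
python3 -c "
from h import *
pose()"
```

```text
clock: 63.4
ee_pos: [0.5765, 0.2582, 0.0141]
tcp_rot: [0.001, -0.069, 0.998, -0.0]
ft_force: [0.4, 0.1, 0.6]
gripper_width: 0.0598
grasp_force: 0.0
t 63.4 tcp [0.5765 0.2582 0.0141] w 0.0598 f [0.4 0.1 0.6]
[[-0.991 -0.138  0.001]
 [-0.138  0.991 -0.   ]
 [-0.001 -0.    -1.   ]]
```

```bash
python3 -m inch '0 0 0 1.5 3 14 .4;0 0 0 0 0 7 .4;0 0 0 0 0 3 .4;0 0 0 0 0 0 .4;0 0 0 0 0 0 -.5;0 0 0 0 0 0 -.5;0 0 0 0 0 0 -.5;0 0 0 0 0 0 -.5;0 0 0 0 0 0 -.5' 50
python3 -m inch '0 0 0 0 0 -15 -.5;0 0 0 0 0 -40 -.5;0 0 0 0 0 -45 -.5;0 0 0 0 0 -45 -.5;0 0 .15 0 0 0 -.5;0 0 .045 0 0 0 -.5;0 0 0 0 0 0 -.5'
python3 -c "
from h import *
pose()"
```

```text
clock: 64.3
ee_pos: [0.5741, 0.2625, -0.0101]
tcp_rot: [0.001, -0.07, 0.998, 0.0]
ft_force: [0.4, -0.5, 4.5]
gripper_width: 0.0486
grasp_force: 52.0
clock: 65.0
ee_pos: [0.5732, 0.2623, 0.135]
tcp_rot: [0.0, 0.027, 1.0, 0.0]
ft_force: [0.0, -0.3, -1.1]
gripper_width: 0.0485
grasp_force: 51.8
t 65.0 tcp [0.5732 0.2623 0.135 ] w 0.0485 f [ 0.  -0.3 -1.1]
[[-0.999  0.054  0.   ]
 [ 0.054  0.999  0.   ]
 [-0.     0.    -1.   ]]
```

```bash
python3 -m inch '0 0 0 -5.6 -48.6 0 -.5;0 0 0 -5.6 -48.6 0 -.5;0 0 0 -5.6 -48.6 0 -.5;0 0 0 -5.6 -48.6 0 -.5;0 0 0 -5.6 -48.6 0 -.5;0 0 0 -5.6 -48.6 0 -.5;0 0 0 -5.6 -48.6 0 -.5;0 0 0 -5.6 -48.6 0 -.5;0 0 0 -5.6 -48.6 0 -.5;0 0 0 -5.6 -48.6 0 -.5;0 0 0 -5.6 -48.6 0 -.5;0 0 0 -5.6 -48.6 0 -.5'
python3 -m inch '0 0 0 0 0 0 -.5;0 0 0 0 0 0 -.5'
python3 -c "
from h import *
pose()"
```

```text
clock: 66.2
ee_pos: [0.6082, -0.3252, 0.1339]
tcp_rot: [-0.0, 0.027, 1.0, 0.0]
ft_force: [0.9, 0.0, 0.1]
gripper_width: 0.0483
grasp_force: 51.9
clock: 66.4
ee_pos: [0.6073, -0.3256, 0.1337]
tcp_rot: [-0.001, 0.029, 1.0, 0.0]
ft_force: [1.0, 0.6, -0.9]
gripper_width: 0.048
grasp_force: 51.9
t 66.4 tcp [ 0.6073 -0.3256  0.1337] w 0.048 f [ 1.   0.6 -0.9]
[[-0.998  0.058 -0.001]
 [ 0.058  0.998  0.   ]
 [ 0.001  0.    -1.   ]]
```

```bash
python3 -m inch '0 0 0 -1 2 40 -.5;0 0 0 0 0 40 -.5;0 0 0 0 0 40 -.5;0 0 0 0 0 26 -.5;0 0 0 0 0 8 -.5;0 0 0 0 0 4 -.5;0 0 0 0 0 0 -.5;0 0 0 0 0 0 .4;0 0 0 0 0 0 .4;0 0 0 0 0 0 .4'
python3 -m inch '0 0 0 0 0 -30 .4;0 0 0 0 0 -45 .4;0 0 0 0 0 -45 .4;0 0 0 0 0 -45 .4;0 0 0 0 0 -45 .4;0 0 -.055 -20 0 -25 .4;0 0 0 0 0 0 .4'
python3 -m inch '0 0 0 0 48 0 .4;0 0 0 0 48 0 .4;0 0 0 0 48 0 .4;0 0 0 0 48 0 .4;0 0 0 0 48 0 .4;0 0 0 0 48 0 .4;0 0 0 0 48 0 .4;0 0 0 0 48 0 .4;0 0 0 0 48 0 .4;0 0 0 0 48 0 .4;0 0 0 0 48 0 .4;0 0 0 0 48 0 .4'
python3 -m inch '0 0 0 0 0 0 .4;0 0 0 0 0 0 .4'
python3 - <<'E'
from h import *
pose()
plates(.031,.05,(.44,.64),(.16,.31))
plates(.012,.03,(.44,.64),(.16,.31),mn=1000)
plates(.017,.03,(.53,.7),(-.42,-.25),cam='top',mn=20)
E
```

```text
clock: 67.4
ee_pos: [0.6106, -0.3222, -0.0225]
tcp_rot: [0.001, 0.027, 1.0, -0.0]
ft_force: [-0.1, 1.2, -0.2]
gripper_width: 0.0597
grasp_force: 0.0
clock: 68.1
ee_pos: [0.6343, -0.3239, 0.2172]
tcp_rot: [0.005, -0.001, 1.0, -0.002]
ft_force: [0.3, 0.5, -0.4]
gripper_width: 0.0598
grasp_force: 0.0
clock: 69.3
ee_pos: [0.6285, 0.2545, 0.2103]
tcp_rot: [-0.001, 0.0, 1.0, -0.0]
ft_force: [0.5, -0.4, 0.1]
gripper_width: 0.0593
grasp_force: 0.0
clock: 69.5
ee_pos: [0.6282, 0.2546, 0.2097]
tcp_rot: [-0.001, -0.002, 1.0, -0.001]
ft_force: [0.9, -1.3, -0.6]
gripper_width: 0.0601
grasp_force: 0.0
t 69.5 tcp [0.6282 0.2546 0.2097] w 0.0601 f [ 0.9 -1.3 -0.6]
[[-1.    -0.003 -0.002]
 [-0.003  1.    -0.001]
 [ 0.002 -0.001 -1.   ]]
blob [496.2 252. ] [50.  32.5] long az 84.8 z 0.0373
blob [539.5 237.4] [134.2 114.5] long az 0.2 z 0.0218
blob [ 647.7 -325.3] [52.8 32.5] long az 89.7 z 0.022
blob [ 611.3 -321.4] [50.3 32.5] long az 88.5 z 0.0217
```

```bash
python3 -m inch '0 0 0 44 -1 0 .4;0 0 0 44 -1 0 .4;0 0 0 44 0 0 .4;0 0 .088 0 0 0 .4;0 0 0 0 0 45 .4;0 0 0 0 0 45 .4;0 0 0 0 0 45 .4;0 0 0 0 0 45 .4;0 0 0 0 0 15 .4;0 0 0 0 0 0 .4;0 0 0 0 0 0 .4'
python3 -c "
from h import *
pose()"
```

```text
clock: 70.75
ee_pos: [0.4994, 0.251, 0.018]
tcp_rot: [0.001, 0.045, 0.999, 0.001]
ft_force: [0.9, 0.9, 0.8]
gripper_width: 0.0595
grasp_force: 0.0
t 70.75 tcp [0.4994 0.251  0.018 ] w 0.0595 f [0.9 0.9 0.8]
[[-0.996  0.089  0.003]
 [ 0.089  0.996  0.001]
 [-0.003  0.002 -1.   ]]
```

```bash
python3 -m inch '0 0 0 3 1 16 .4;0 0 0 0 0 9 .4;0 0 0 0 0 3 .4;0 0 0 0 0 0 .4;0 0 0 0 0 0 -.5;0 0 0 0 0 0 -.5;0 0 0 0 0 0 -.5;0 0 0 0 0 0 -.5;0 0 0 0 0 0 -.5' 50
python3 -m inch '0 0 0 0 0 -15 -.5;0 0 0 0 0 -40 -.5;0 0 0 0 0 -45 -.5;0 0 0 0 0 -45 -.5;0 0 -.032 0 0 0 -.5;0 0 0 0 0 0 -.5'
python3 -c "
from h import *
pose()"
```

```text
clock: 71.65
ee_pos: [0.496, 0.2528, -0.0105]
tcp_rot: [0.001, 0.044, 0.999, 0.001]
ft_force: [-0.9, -0.3, 5.8]
gripper_width: 0.0486
grasp_force: 52.2
clock: 72.25
ee_pos: [0.4955, 0.2528, 0.1355]
tcp_rot: [0.001, 0.028, 1.0, 0.001]
ft_force: [0.3, -0.5, -0.7]
gripper_width: 0.0484
grasp_force: 52.4
t 72.25 tcp [0.4955 0.2528 0.1355] w 0.0484 f [ 0.3 -0.5 -0.7]
[[-0.998  0.056  0.003]
 [ 0.056  0.998  0.002]
 [-0.003  0.003 -1.   ]]
```

```bash
python3 -m inch '0 0 0 -9 -47.3 0 -.5;0 0 0 -9 -47.3 0 -.5;0 0 0 -9 -47.3 0 -.5;0 0 0 -9 -47.3 0 -.5;0 0 0 -9 -47.3 0 -.5;0 0 0 -9 -47.3 0 -.5;0 0 0 -9 -47.3 0 -.5;0 0 0 -9 -47.3 0 -.5;0 0 0 -9 -47.3 0 -.5;0 0 0 -9 -47.3 0 -.5;0 0 0 -9 -47.3 0 -.5;0 0 0 -9 -47.3 0 -.5'
python3 -m inch '0 0 0 0 0 0 -.5;0 0 0 0 0 0 -.5'
python3 -c "
from h import *
pose()"
```

```text
clock: 73.45
ee_pos: [0.5699, -0.3214, 0.1318]
tcp_rot: [-0.001, 0.028, 1.0, 0.001]
ft_force: [1.1, -0.8, -0.5]
gripper_width: 0.0484
grasp_force: 52.4
clock: 73.65
ee_pos: [0.5691, -0.3214, 0.1317]
tcp_rot: [-0.002, 0.03, 1.0, 0.0]
ft_force: [0.1, 1.5, -0.7]
gripper_width: 0.0486
grasp_force: 52.4
t 73.65 tcp [ 0.5691 -0.3214  0.1317] w 0.0486 f [ 0.1  1.5 -0.7]
[[-0.998  0.06  -0.003]
 [ 0.06   0.998  0.001]
 [ 0.003  0.001 -1.   ]]
```

```bash
python3 -m inch '0 0 0 -1 1 40 -.5;0 0 0 0 0 40 -.5;0 0 0 0 0 40 -.5;0 0 0 0 0 24 -.5;0 0 0 0 0 8 -.5;0 0 0 0 0 4 -.5;0 0 0 0 0 0 -.5;0 0 0 0 0 0 .4;0 0 0 0 0 0 .4;0 0 0 0 0 0 .4'
python3 -m inch '0 0 0 0 0 -30 .4;0 0 0 0 0 -45 .4;0 0 0 0 0 -45 .4;0 0 0 0 0 -45 .4;0 0 0 0 0 -45 .4;0 0 0 -40 0 -10 .4;0 0 0 -40 0 0 .4;0 0 0 -40 0 0 .4;0 0 0 0 0 0 .4;0 0 0 0 0 0 .4'
python3 - <<'E'
from h import *
pose()
plates(.017,.03,(.53,.7),(-.42,-.25),name='w12')
plates(.017,.03,(.53,.7),(-.42,-.25),cam='top',mn=20)
im,w,p=plates(.012,.03,(.44,.64),(.16,.31),mn=100,cam='top')
x,y,z=w[...,0],w[...,1],w[...,2]
m=(z>.255)&(z<.30)&(x>.45)&(x<.63)&(y>.1)&(y<.4); print('bar',m.sum(),np.round(np.nanmedian(w[m],0),3))
E
```

```text
clock: 74.65
ee_pos: [0.5728, -0.3199, -0.0216]
tcp_rot: [0.001, 0.028, 1.0, -0.0]
ft_force: [-1.1, 0.4, 0.8]
gripper_width: 0.0597
grasp_force: 0.0
clock: 75.65
ee_pos: [0.692, -0.3259, 0.1963]
tcp_rot: [-0.001, 0.027, 1.0, -0.0]
ft_force: [-1.0, 0.3, 0.4]
gripper_width: 0.06
grasp_force: 0.0
t 75.65 tcp [ 0.692  -0.3259  0.1963] w 0.06 f [-1.   0.3  0.4]
[[-0.998  0.055 -0.001]
 [ 0.055  0.998 -0.   ]
 [ 0.001 -0.    -1.   ]]
blob [ 572.1 -319.6] [49.7 32.4] long az 87.1 z 0.0215
blob [ 610. -322.] [50.1 31.6] long az 86.8 z 0.0216
blob [ 646.4 -326.5] [49.8 31.9] long az 86.7 z 0.0216
blob [ 656.7 -304.5] [ 9.8 23.1] long az -31.2 z 0.0208
blob [540.6 237.2] [115.4 134.3] long az -0.4 z 0.0223
bar 439 [0.538 0.345 0.28 ]
```

View pics/w12.png

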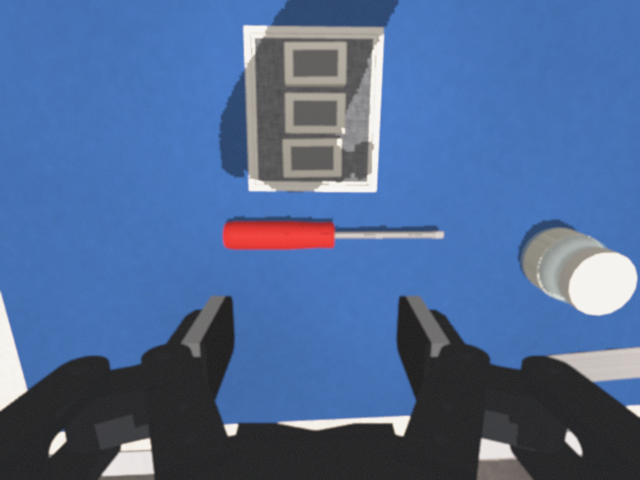

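All three plates lie flat in the tray (px (315,63), (315,112), (312,157)). The carrier is centred in its outline, the head is up and the robot is clear.

```bash
python3 -c "
from h import *
print(workorder.hand_in())"
```

```text
the job is handed in; nothing more can be done
None
```

I've handed the job in after about 76 s: the last images showed all three plates flat in the tray, the carrier inside its outline to within about 2 mm, and the head back up. The hand-in gave no verdict. One early push rode over the carrier's rim and shifted the plates, but they stayed flat and inside the allowed area.

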